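Load the fittings tray and close the rack's transport lock

TASK

Get this rack ready for the van: slide its transport lock fully open, put the loose tray of fittings on the lowest free pair of runners and slide it in until it meets the rear stop, then slide the transport lock back to its closed stop so that its bar stands across the trays. Carry the tray level so nothing spills, and leave the stored tray and the other things on the bench where they are.

Things in the scene. Friction and masses are not known exactly. Their poses are not given: they have to be found in the camera images.
- rack: Open aluminium frame fixed to the bench, three pairs of angle runners 80 mm apart in height. x level along the runners, into the rack; y level, to the left looking along x; z up. Origin: middle of the runners' front end, at the foot (0 to 20 mm below the bench top). Front posts |y| 98..116, x 0..18 mm. Head track over the opening's front: x -44..+12, z 277..292 mm, clear panel behind it.
- rails_low (a point): Midway between the lowest runners, at their front end, on the surface trays slide on; rack axes. Ledges x 0..180, |y| 76..97 mm. Upright legs from |y| 94 mm rise 14 mm; their mouths flare to |y| 102 mm at x -13. Face of the rear stop strip at x 174 mm, 18 mm high. Carries the stored tray.
- rails_mid (a point): The same point of the middle pair, free; same axes and sizes. The head track's underside is 152 mm above it and overhangs 44 mm in front, so an upright gripper meets the track before a tray is home.
- rails_top (a point): The same point of the top pair, free; 80 mm above the middle one.
- lock_grip (a point): On the transport lock's upright black grip, on top of the head track: 50 mm long along the rack's x, 16 mm thick along y, 42 mm high; this point is on its middle planes, 19 mm below its top and 23 mm above the carriage plate (58 x 50 mm). Rack axes. Stop blocks at the ends of its travel end 21 mm below this point.
- lock (a joint): Travel (m): 0 = fully open, grip and bar at rack y +125 mm, beside the opening; 0.125 = closed stop, at y 0. Grows along rack -y. 2.5 N friction, stays where left; starts closed or part closed, barring the opening. Its steel keeper bar, 20 mm wide, 6 thick, x -20..-14 mm, hangs from the grip's carriage down past all the runners.
- tray_center (a point): Centre of the loose plywood tray, 30 mm above its underside: 180 x 180 mm, rim 24 mm high. A wooden board stands along its middle (its x axis), 180 long, 16 thick, its top 60 mm above the underside: the carrying grip. Contents under 20 mm high. z up, x within 45 deg of the rack's x; both ends alike. 0.3 to 0.46 kg, balanced. Starts on the bench.
- tray_end (a point): Middle of the tray's near end face (its -x end), 30 mm above its underside, on the end of the carrying board; tray axes. When the tray is home this point lies 6 mm in front of the runners' front end, 8 mm behind the keeper bar.
- stored_center (a point): Centre of a like tray, already home on the lowest runners, 30 mm above its underside; to be left there.
- glue: White glue bottle, 62 mm across, 190 mm high; origin at the middle of its foot. Bystander.
- cleaner: Tall can, 52 mm across, 200 mm high; origin at the middle of its foot. Bystander.
- wax_tin: Low steel tin, 72 mm across, 65 mm high, standing in front of the rack; origin at the middle of its foot. Bystander.
- edging: Roll of edging lying flat, 130 mm across, 23 mm high, 80 mm hole; origin at the middle of its foot. Bystander.

How it is judged:
By the outcome, as a careful person would: the job done as asked, in the order asked, and still so for the second after the job is handed in, with the robot touching nothing.
It also fails if it takes over 72 s, if anything falls off the work surface, if the arm or the gripper's body presses on something with over 40 N, if the wrist force passes 120 N, or if a joint passes its speed limit or range.

ROBOT

A 6-joint arm with a two-finger parallel gripper is mounted at the origin on the work surface. World frame = base frame: x ahead of the robot, y to its left, z up, the work surface at z = 0. Lengths are in m, angles in rad, forces in N, time in s.
With the tool pointing down it reaches from about 0.275 to 0.725 m from the base axis. Payload 15.9 kg.
Tool frame: the origin (TCP) lies on the centre line of the jaws, within the pads' length; the fingertips stand 14 mm ahead of it and the grasp point (between the pads) lies 5 mm behind it (r.tip_extent is the distance from the TCP to the fingertips, in m); y points along the fingers, x is the direction in which the jaws open and shut, and the axes are right-handed (so a half turn about y gives the same grasp; the last joint's range is limited). The gripper opens to 85 mm and grips with 20 to 120 N. Pads are 22 mm wide; open, the fingers measure 114 mm over their backs; the gripper's body (76 mm by 85 mm) begins 54 mm behind the grasp point. The pads swing forward as they close: fully open they stand 13 mm farther back than shut.
Start: joints at [1.115, 0.213, -0.034, 1.323, 0, 1.571], TCP at [0.22, 0.449, 0.245] pointing down, gripper open.
Joint ranges: [-2.98, 2.98], [-0.74, 1.72], [-1.14, 1.35], [-2.1, 2.04], [-1.57, 1.44], [-3.14, 3.14]. Speed limits (rad/s): [1.89, 1.89, 2.39, 2.57, 3.14, 3.14].

INTERFACE

Orientations are given as a 3x3 rotation matrix whose columns are the frame's x, y, z axes.
In Python, from cell import r, eyes gives the robot as it stands.
- The arm moves only by the shell command python3 -m crank 'ROWS' [FORCE]. ROWS is JSON, a list of rows, each a list of 3 entries, a list of its own where there are three numbers: the shift along the tool's x, y, z in m, then the turn about the tool's y in degrees, then the opening, from 0 (shut) to 1 (fully open). In form: [[[dx, dy, dz], yaw, hand], ...]. A call has 1 to 10 rows; each row shifts and turns the commanded pose from where the row before left it, along the tool's axes as they then stand; what a row does not reach is not made up. A row lasts 1/10 s, in which the tool goes at most 50 mm and 8.59 degrees, less where a joint would pass 70% of its speed; a pose out of reach is approached as far as the arm can. A call is refused whole if a number of a shift passes 0.05 or a number of a turn 8.59, either way. A call with a gripper value outside its range is refused whole. The fingers move at their own pace and stop on an object; FORCE is the grip in N (left out, the last holds). Time passes only in rows, so rows that do not move let the fingers close. It gives the time, the measured TCP pose, the force and the opening at its end, in the units of the state.
- r.state(): the state, without advancing time (a new reading comes with each control period).
- eyes.camera(name): name is "scene" or "top" or "wrist"; returns a dict with "color" (480x640x3 uint8, red, green, blue), "fx", "fy", "cx", "cy" (pixels), "cam_to_world" (4x4, takes a point from camera to world coordinates); the wrist camera has in their place "tool_from_camera" (4x4, takes a point from camera to tool coordinates, whose origin is the TCP and whose axes are the tool frame's). Camera axes: x right, y down, z forward; pixel columns grow to the right and rows downward; lengths in m; the calibration is good to about 2 mm. A picture is of the moment at which its call begins: read the wrist's pose just before it. There is no depth.
- r.hand_in(): hands the job in, once; it reports no verdict.
The state is a dict: "t": time; "joints": joint angles; "dq": joint speeds; "joint_torque": joint torques, N m; "ee_pos": TCP position; "eef_rot": TCP orientation; "wrist_force": force on the tool from outside, world axes, zero at the start; "torque": the same for the moment, N m; "finger_gap": opening from 0.0 (shut) to 1.0 (fully open).
Only numpy, scipy, OpenCV 4.12 (cv2) and the standard library are available. Lean on these libraries where they do the work, as an engineer would, in place of code of your own. Each camera call takes 0.05 s, during which the arm holds its last target.

## Working session

There is one attempt and no reset: what is moved stays moved. The work goes in short steps, Python scripts to look and compute and a shell command to move; the robot and the scene stay as the last step left them, time stands still between calls to the robot, and variables do not carry over. Pictures are saved under pics/ and viewed, and the job is handed in when it is done.

```bash
ls; mkdir -p pics
python3 - <<'E'
from cell import r, eyes
import cv2, numpy as np
np.set_printoptions(precision=4,suppress=True)
s=r.state(); print(s)
for n in ("scene","top","wrist"):
    c=eyes.camera(n); cv2.imwrite(f"pics/{n}0.png",c["color"][:,:,::-1])
    print(n,c["fx"],c["fy"],c["cx"],c["cy"]); print(c.get("cam_to_world",c.get("tool_from_camera")))
E
```

```text
pics
{'t': 0.0, 'joints': array([ 1.115 ,  0.2133, -0.035 ,  1.3235, -0.    ,  1.5708]), 'dq': array([-0.0003,  0.0015,  0.0004,  0.0005, -0.0011,  0.0004]), 'joint_torque': array([ -0.0015, -68.6175,  48.7114,   0.0178,  -0.    ,  -0.    ]), 'ee_pos': array([0.22  , 0.4487, 0.2448]), 'eef_rot': array([[ 0.4402, -0.0005, -0.8979],
       [ 0.8979, -0.001 ,  0.4402],
       [-0.0011, -1.    , -0.    ]]), 'wrist_force': array([ 0.4231,  0.0577, -0.0249]), 'torque': array([-0.0116, -0.0293,  0.0235]), 'finger_gap': 0.9974868696108786}
scene 440.6471860580033 440.6471860580033 315.8277673668296 242.95508792682782
[[ 0.4681  0.6775 -0.5673  1.2285]
 [ 0.8836 -0.3691  0.2882 -0.4213]
 [-0.0141 -0.6362 -0.7714  1.0244]
 [ 0.      0.      0.      1.    ]]
top 457.12484003780577 457.12484003780577 327.4113610934263 234.80516275552085
[[ 0.0149 -0.9939  0.1092  0.4659]
 [-0.9999 -0.0155 -0.0046 -0.1   ]
 [ 0.0062 -0.1091 -0.994   1.3325]
 [ 0.      0.      0.      1.    ]]
wrist 360.481693230851 360.481693230851 316.3467361457392 238.1433977876797
[[ 1.      0.0008  0.0011  0.0004]
 [-0.0008 -0.2925  0.9563 -0.1283]
 [ 0.0011 -0.9563 -0.2925  0.0746]
 [ 0.      0.      0.      1.    ]]
```

View pics/scene0.png

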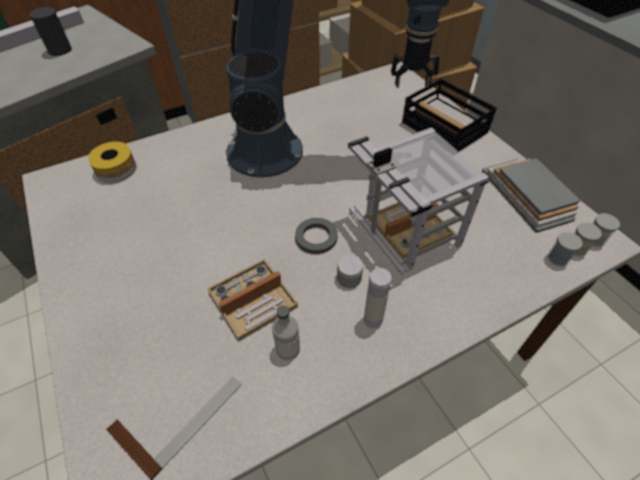

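View pics/top0.png

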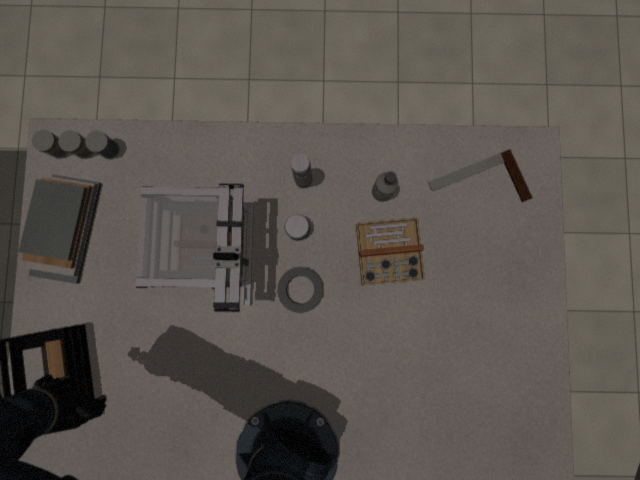

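View pics/wrist0.png

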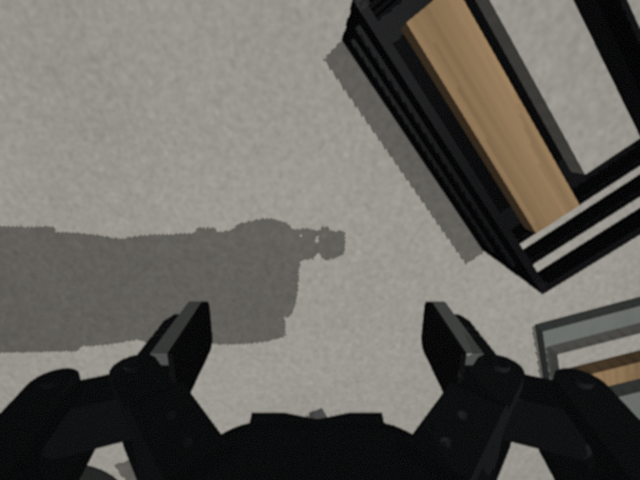

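```bash
python3 - <<'E'
import cv2
a=cv2.imread("pics/scene0.png")
cv2.imwrite("pics/z1.png",cv2.resize(a[0:110,360:500],None,fx=5,fy=5,interpolation=cv2.INTER_CUBIC))
cv2.imwrite("pics/z2.png",cv2.resize(a[120:280,340:500],None,fx=5,fy=3.7,interpolation=cv2.INTER_CUBIC))
b=cv2.imread("pics/top0.png")
cv2.imwrite("pics/z3.png",cv2.resize(b[170:320,120:330],None,fx=3.8,fy=3.8,interpolation=cv2.INTER_CUBIC))
E
python3 -m crank --help 2>&1 | head -20
```

```text
invalid input: not JSON, or not a number
```

View pics/z1.png

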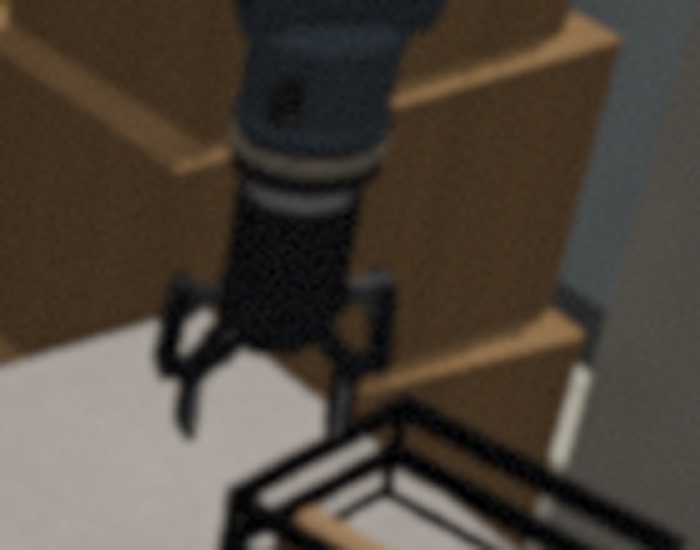

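View pics/z2.png

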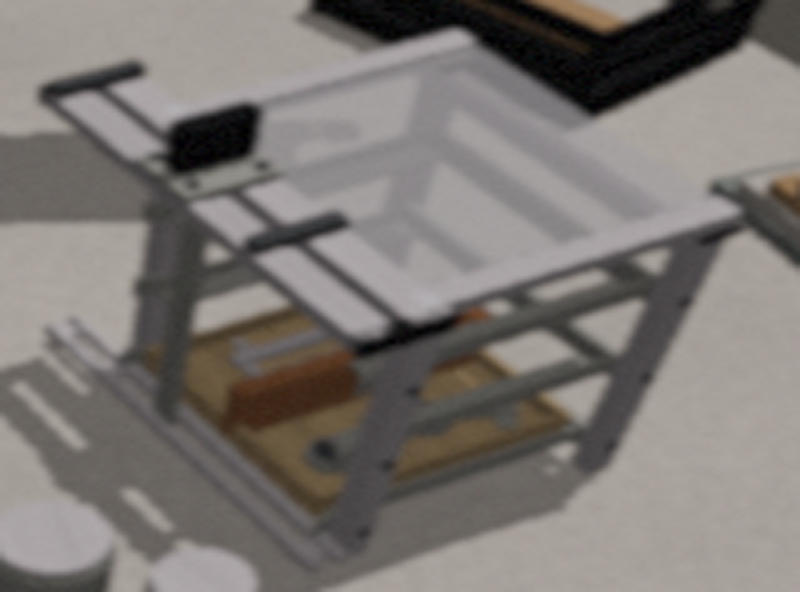

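View pics/z3.png

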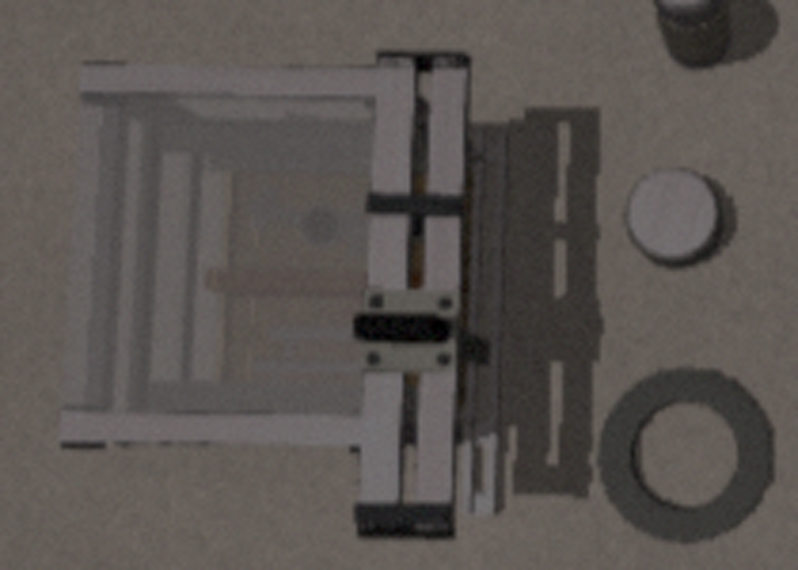

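```bash
cat > h.py <<'E'
import numpy as np, cv2
from scipy.optimize import least_squares
np.set_printoptions(precision=4,suppress=True)
K={"scene":(440.6471860580033,315.8277673668296,242.95508792682782),"top":(457.12484003780577,327.4113610934263,234.80516275552085),"wrist":(360.481693230851,316.3467361457392,238.1433977876797)}
def cams():
    from cell import r,eyes
    return {n:np.array(eyes.camera(n)["cam_to_world"]) for n in("scene","top")}
C={"scene":None,"top":None}
C["scene"]=np.array([[ 0.4681,0.6775,-0.5673,1.2285],[0.8836,-0.3691,0.2882,-0.4213],[-0.0141,-0.6362,-0.7714,1.0244],[0,0,0,1]])
C["top"]=np.array([[0.0149,-0.9939,0.1092,0.4659],[-0.9999,-0.0155,-0.0046,-0.1],[0.0062,-0.1091,-0.994,1.3325],[0,0,0,1]])
def wristM(s,T):
    M=np.eye(4);M[:3,:3]=s["eef_rot"];M[:3,3]=s["ee_pos"];return M@np.array(T)
def ray(M,k,u,v):
    d=M[:3,:3]@np.array([(u-k[1])/k[0],(v-k[2])/k[0],1.]);return M[:3,3],d/np.linalg.norm(d)
def onz(M,k,u,v,z):
    o,d=ray(M,k,u,v);return o+d*(z-o[2])/d[2]
def proj(M,k,p):
    q=M[:3,:3].T@(np.asarray(p)-M[:3,3]);return np.array([k[0]*q[0]/q[2]+k[1],k[0]*q[1]/q[2]+k[2]])
def tri(rays):
    A=np.zeros((3,3));b=np.zeros(3)
    for o,d in rays:
        P=np.eye(3)-np.outer(d,d);A+=P;b+=P@o
    x=np.linalg.solve(A,b);return x,[np.linalg.norm((np.eye(3)-np.outer(d,d))@(x-o)) for o,d in rays]
E
python3 - <<'E'
from h import *
T=lambda u,v:ray(C["top"],K["top"],u,v); S=lambda u,v:ray(C["scene"],K["scene"],u,v)
z3=lambda x,y:T(120+x/3.8,170+y/3.8); z2=lambda x,y:S(340+x/5,120+y/3.7)
# lock grip top corners: top z3 (355,327)-(452,327) ; scene z2 grip top: (172,120)-(255,100)
print("grip -x end", tri([z3(452,327),z2(175,122)])); print("grip +x end",tri([z3(356,327),z2(252,103)]))
# track ends: robot-side cap top outer corner front
print("cap front robot",tri([z3(454,536),z2(42,90)])); print("cap back robot",tri([z3(358,536),z2(142,68)]))
print("cap front far",tri([z3(468,55),z2(358,350)]))
# gripper heights
P=np.array([0.22,0.4487]);
for v in (435,370,350,275,205,160,130,30): 
    # row in z1 at column axis -> z
    o,d=S(360+(270+ (435-v)*0.1)/5, v/5); 
    t=((P-o[:2])@d[:2])/(d[:2]@d[:2]); print(v,(o+d*t)[2])
for u,v in((160,365),(392,365),(180,275),(392,280),(228,260),(352,260),(240,130),(395,130)):
    o,d=S(360+u/5,v/5); n=np.array([0.898,-0.44]); t=((P-o[:2])@n)/(d[:2]@n);p=o+d*t; print(u,v,(p[:2]-P)@np.array([.44,.898]),p[2])
E
```

```text
grip -x end (array([0.5295, 0.0952, 0.3265]), [np.float64(0.0065544838815574545), np.float64(0.006554483881557613)])
grip +x end (array([0.5269, 0.1482, 0.321 ]), [np.float64(0.002270469966134189), np.float64(0.0022704699661342718)])
cap front robot (array([0.4053, 0.0984, 0.2676]), [np.float64(0.004218427696684445), np.float64(0.0042184276966844795)])
cap back robot (array([0.4055, 0.1596, 0.2644]), [np.float64(0.006886353376867499), np.float64(0.006886353376867563)])
cap front far (array([0.7011, 0.0984, 0.2654]), [np.float64(0.0017343505531754468), np.float64(0.0017343505531754152)])
435 0.24128730125223063
370 0.28606101996837474
350 0.2994114877906029
275 0.3477904660951078
205 0.3906793737457749
160 0.41717030288851986
130 0.43438395552670095
30 0.4893269018763231
160 365 -0.06705217742260658 0.2907515242822831
392 365 0.08054835254286671 0.2860455958631968
180 275 -0.06183362967776746 0.3493463315543581
392 280 0.06926032664727529 0.34218049583449484
228 260 -0.03372766661207097 0.35791943026119877
352 260 0.04216458818036556 0.35562577809715323
240 130 -0.03790475354393468 0.43567217306578643
395 130 0.052724571710571044 0.43310435027472516
```

```bash
python3 -m crank '[[[0,-0.03,0],-8.5,1],[[0,-0.03,0],-8.5,1],[[0,-0.03,0],-8.5,1],[[0,-0.03,0],-8.5,1]]' 60; python3 -c "
from cell import r;s=r.state();print(s['joints'],s['ee_pos'],s['eef_rot'])"
```

```text
t: 0.55
ee_pos: [0.22, 0.4486, 0.3664]
eef_rot: [[-0.143, -0.0, -0.99], [0.99, -0.0, -0.143], [-0.0, -1.0, 0.0]]
wrist_force: [1.0, 0.7, -0.2]
finger_gap: 1.003
[ 1.11496727e+00  2.32244503e-01  2.95996050e-01  1.63492364e+00
 -7.16080555e-06  9.71286953e-01] [0.21995766 0.44864595 0.36635453] [[-1.43186501e-01 -1.58985270e-04 -9.89695711e-01]
 [ 9.89695674e-01 -3.40551487e-04 -1.43186441e-01]
 [-3.14277812e-04 -9.99999929e-01  2.06109409e-04]]
```

```bash
python3 -m crank '[[[0,0,0],-8.5,1],[[0,0,0],-8.5,1],[[0,0,0],-8.5,1],[[0,0,0],-8.5,1],[[0,0,0],-8.5,1],[[0,0,0],-8.5,1],[[0,0,0],-8.5,1],[[0,0,0],-8.5,1],[[0,0,0],-8.5,1],[[0,0,0],-5.3,1]]' && python3 -m crank '[[[-0.03,0,0.032],0,1],[[-0.03,0,0.032],0,1],[[-0.03,0,0.032],0,1],[[-0.03,0,0.032],0,1],[[-0.03,0,0.032],0,1],[[-0.03,0,0.032],0,1],[[-0.03,0,0.032],0,1],[[-0.03,0,0.032],0,1],[[-0.03,0,0.032],0,1],[[-0.03,0,0.032],0,1]]'
cat >> h.py <<'E'
def wcap(name):
    from cell import r,eyes
    s=r.state();c=eyes.camera("wrist");cv2.imwrite(f"pics/{name}.png",c["color"][:,:,::-1])
    M=wristM(s,c["tool_from_camera"]);np.save(f"pics/{name}.npy",M);print(s["ee_pos"],s["joints"]);return M
E
python3 -c "
from h import *
wcap('w1')"
```

```text
t: 1.55
ee_pos: [0.2201, 0.4489, 0.3651]
eef_rot: [[-1.0, -0.0, 0.0], [-0.0, -0.0, -1.0], [0.0, -1.0, 0.0]]
wrist_force: [0.4, 0.7, -0.9]
finger_gap: 0.998
t: 2.55
ee_pos: [0.5192, 0.1257, 0.3652]
eef_rot: [[-1.0, -0.0, -0.006], [0.006, 0.0, -1.0], [0.0, -1.0, -0.0]]
wrist_force: [0.3, 0.4, -0.4]
finger_gap: 0.999
[0.5192 0.1257 0.3652] [ 0.2374  0.3107  0.3978  1.6581  0.0001 -1.3277]
```

View pics/w1.png

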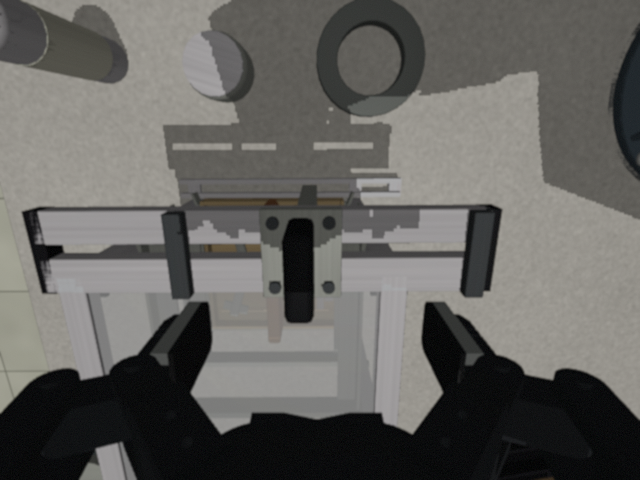

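Run:
```python
import cv2
a=cv2.imread("pics/w1.png")
cv2.imwrite("pics/z4.png",cv2.resize(a[170:340,10:270],None,fx=3,fy=3,interpolation=cv2.INTER_CUBIC))
cv2.imwrite("pics/z5.png",cv2.resize(a[170:340,250:510],None,fx=3,fy=3,interpolation=cv2.INTER_CUBIC))
```

```text
(no output)
```

View pics/z4.png

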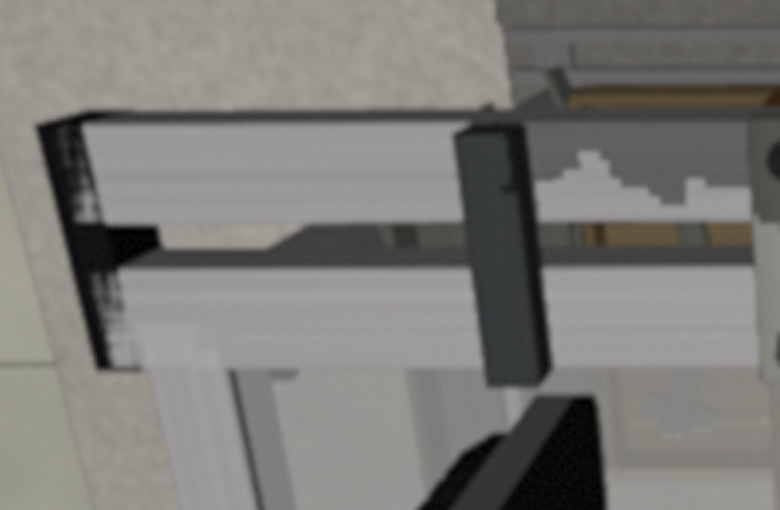

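View pics/z5.png

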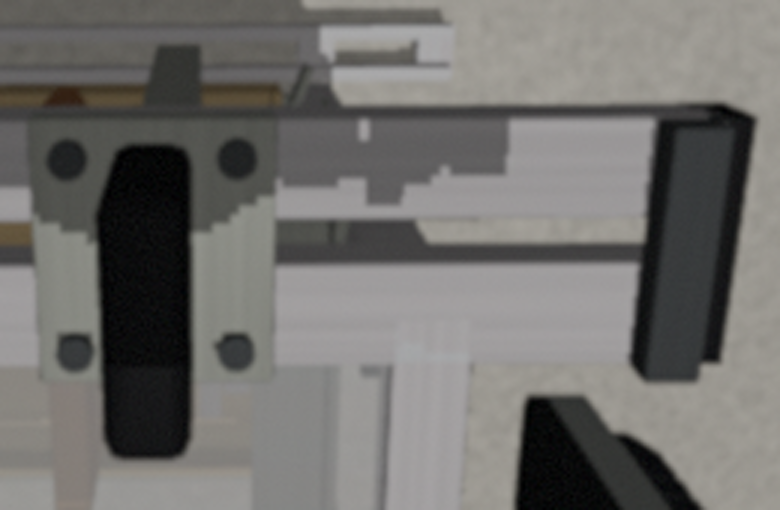

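Run:
```python
from h import *
M=np.load("pics/w1.npy");k=K["wrist"]
z5=lambda x,y:(250+x/3,170+y/3); z4=lambda x,y:(10+x/3,170+y/3)
for z in (.265,.27,.275,.28,.285,.29):
    p=[onz(M,k,*z5(*q),z)[:2] for q in((28,118),(275,115),(275,378),(40,380))]
    f=[onz(M,k,*q,z)[:2] for q in(z4(85,123),z5(650,118),z5(630,365),z4(105,368))]
    n=np.linalg.norm
    print(z,"plate",n(p[0]-p[1]),n(p[2]-p[3]),n(p[0]-p[3]),n(p[1]-p[2]),"c",np.mean(p,0),"track w", f[0][1],f[1][1],f[2][1],f[3][1], f[0][0],f[3][0],"ang",np.degrees(np.arctan2(f[0][1]-f[1][1],f[0][0]-f[1][0])),np.degrees(np.arctan2(f[3][1]-f[2][1],f[3][0]-f[2][0])))
# plate triangulate with top view centre: z3 plate corners (365,290),(455,290),(452,370),(362,370)
t=ray(C["top"],K["top"],120+408/3.8,170+330/3.8)
u,v=np.mean([z5(*q) for q in((28,118),(275,115),(275,378),(40,380))],0)
print(tri([t,ray(M,k,u,v)]))
```

```text
0.265 plate 0.05328360282655496 0.05466778658989659 0.06224104567848349 0.06240420426877871 c [0.5294 0.1327] track w 0.10221337197782353 0.10238106989677881 0.1608113436878412 0.16024449051271633 0.6994576253792759 0.708237290784747 ang -0.034625097225786036 -0.11256358147982869
0.27 plate 0.052117785559875625 0.053471684108893205 0.06087924426305831 0.06103883302902329 c [0.5291 0.1309] track w 0.10109806121805229 0.1012620899945485 0.15841394005919435 0.1578594893340574 0.6955105746980532 0.7040981456320096 ang -0.034625097225790484 -0.11256358147982673
0.275 plate 0.05095196829319628 0.052275581627889825 0.05951744284763317 0.05967346178926791 c [0.5289 0.1292] track w 0.09998275045828106 0.10014311009231816 0.15601653643054747 0.1554744881553985 0.6915635240168305 0.6999590004792722 ang -0.03462509722578614 -0.11256358147981892
0.28 plate 0.049786151026516935 0.05107947914688633 0.058155641432208034 0.058308090549512505 c [0.5287 0.1274] track w 0.09886743969850982 0.09902413019008785 0.15361913280190065 0.15308948697673955 0.6876164733356079 0.6958198553265349 ang -0.034625097225790775 -0.11256358147982841
0.285 plate 0.04862033375983759 0.04988337666588306 0.05679384001678288 0.05694271930975714 c [0.5285 0.1256] track w 0.09775212893873861 0.09790515028785753 0.1512217291732538 0.15070448579808066 0.6836694226543854 0.6916807101737976 ang -0.03462509722578622 -0.1125635814798202
0.29 plate 0.04745451649315825 0.04868727418487967 0.05543203860135773 0.05557734807000172 c [0.5282 0.1238] track w 0.09663681817896737 0.0967861703856272 0.14882432554460695 0.14831948461942168 0.6797223719731627 0.6875415650210602 ang -0.034625097225787875 -0.11256358147983025
(array([0.5273, 0.1223, 0.2909]), [np.float64(0.000951606501432726), np.float64(0.0009516065014328903)])
```

Run:
```python
from h import *
M=np.load("pics/w1.npy");k=K["wrist"]
z5=lambda x,y:(250+x/3,170+y/3); z4=lambda x,y:(10+x/3,170+y/3)
for z in (.275,.281):
  print(z,[onz(M,k,*q,z)[:2] for q in (z4(525,125),z4(550,375),z5(655,118),z5(634,375), z4(40,125),z4(98,368),z5(750,118),z5(720,360))])
# panel edge beams: side members x at z~.27
print([onz(M,k,*q,.275)[:2] for q in (z4(145,370),z4(230,370),z5(390,370),z5(468,370))])
```

```text
0.275 [array([0.6007, 0.1008]), array([0.6015, 0.1576]), array([0.4252, 0.1001]), array([0.4229, 0.1585]), array([0.701 , 0.1004]), array([0.7015, 0.1555]), array([0.4056, 0.1002]), array([0.4043, 0.1549])]
0.281 [array([0.5985, 0.0995]), array([0.5992, 0.1547]), array([0.4278, 0.0988]), array([0.4255, 0.1555]), array([0.696, 0.099]), array([0.6965, 0.1526]), array([0.4087, 0.0989]), array([0.4074, 0.152 ])]
[array([0.6912, 0.156 ]), array([0.6723, 0.1561]), array([0.4772, 0.157 ]), array([0.4599, 0.1571])]
```

```bash
python3 -m crank '[[[-0.01,0.02,-0.002],-0.34,1],[[0,0.02,0],0,1],[[0,0.021,0],0,1],[[0,0,0],0,0],[[0,0,0],0,0],[[0,0,0],0,0],[[0,0,0],0,0],[[0,0,0],0,0]]' 60
```

```text
t: 3.4
ee_pos: [0.5287, 0.1294, 0.3052]
eef_rot: [[-1.0, 0.001, 0.001], [-0.001, 0.0, -1.0], [-0.001, -1.0, -0.0]]
wrist_force: [-1.9, -0.1, 5.8]
finger_gap: 0.175
```

```bash
python3 -m crank '[[[0.012,0,0],0,0],[[0.015,0,0],0,0],[[0.015,0,0],0,0],[[0.015,0,0],0,0],[[0.012,0,0],0,0],[[0.006,0,0],0,0],[[0.002,0,0],0,0]]'; python3 -m crank '[[[0.002,0,0],0,0],[[0.001,0,0],0,0]]';python3 -m crank '[[[0.001,0,0],0,0],[[0.001,0,0],0,0]]'
```

```text
t: 4.1
ee_pos: [0.4513, 0.1294, 0.3052]
eef_rot: [[-1.0, 0.002, 0.001], [-0.001, 0.0, -1.0], [-0.002, -1.0, -0.0]]
wrist_force: [3.3, 0.7, 8.7]
finger_gap: 0.177
t: 4.3
ee_pos: [0.4501, 0.1294, 0.3052]
eef_rot: [[-1.0, 0.004, 0.0], [-0.0, 0.0, -1.0], [-0.004, -1.0, -0.0]]
wrist_force: [20.8, 0.1, 0.5]
finger_gap: 0.177
t: 4.5
ee_pos: [0.45, 0.1294, 0.3052]
eef_rot: [[-1.0, 0.008, -0.0], [0.0, 0.0, -1.0], [-0.008, -1.0, -0.0]]
wrist_force: [38.1, 1.1, -7.0]
finger_gap: 0.18
```

```bash
python3 -m crank '[[[-0.002,0,0],0,0],[[-0.001,0,0],0,1],[[0,0,0],0,1],[[0,0,0],0,1],[[0,-0.02,0],0,1],[[0,-0.025,0],0,1],[[0,-0.025,0],0,1]]'; python3 -c "
from h import *
wcap('w2')"
```

```text
t: 5.2
ee_pos: [0.4488, 0.1291, 0.375]
eef_rot: [[-1.0, -0.001, 0.0], [-0.0, -0.0, -1.0], [0.001, -1.0, 0.0]]
wrist_force: [0.2, -0.1, -0.7]
finger_gap: 1.004
[0.4488 0.1291 0.375 ] [ 0.2801  0.1654  0.2349  1.6413  0.     -1.2912]
```

View pics/w2.png

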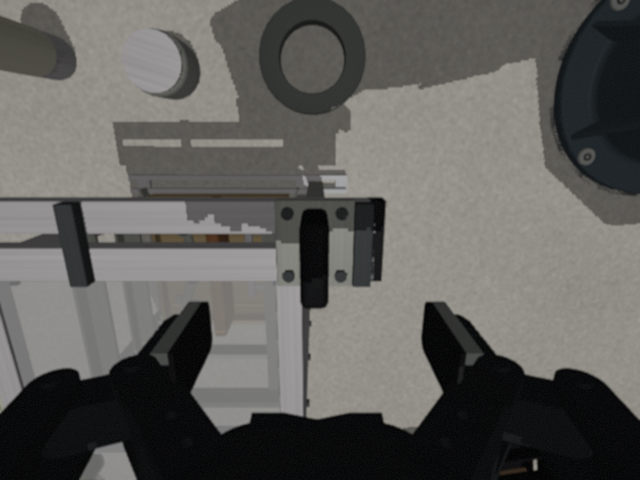

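Run:
```python
from h import *
a=cv2.imread("pics/top0.png"); cv2.imwrite("pics/z6.png",cv2.resize(a[160:300,280:440],None,fx=5,fy=4.2,interpolation=cv2.INTER_CUBIC))
T=lambda u,v,z:onz(C["top"],K["top"],u,v,z)
print(T(358,251,.06),T(423,247,.06))
print("glue",T(386,190,.0),T(391,178,.19),"cleaner",T(301,158,.2),"tin",T(297,227,.065),"edging",T(300,289,.023))
```

```text
[ 0.5616 -0.1919  0.06  ] [ 0.5756 -0.3736  0.06  ]
glue [ 0.7487 -0.278   0.    ] [ 0.7397 -0.2653  0.19  ] cleaner [ 0.7854 -0.0353  0.2   ] tin [ 0.6258 -0.0206  0.065 ] edging [ 0.4535 -0.0304  0.023 ]
```

View pics/z6.png

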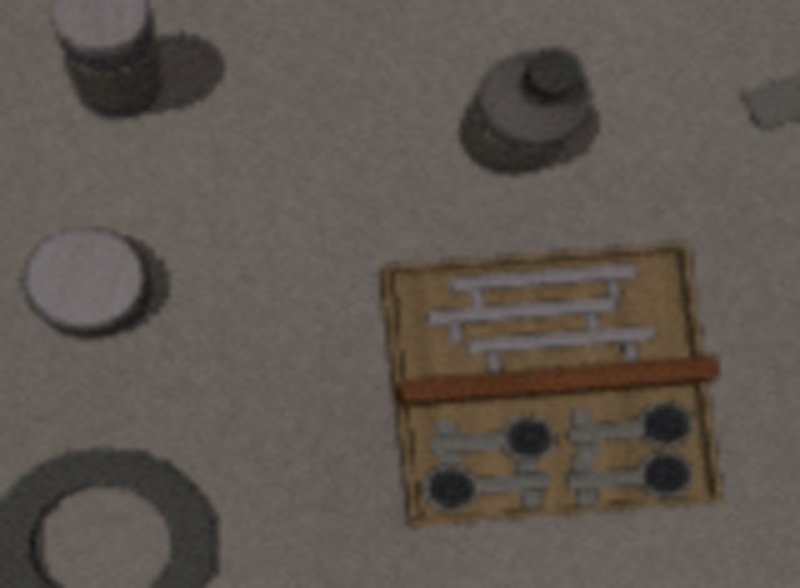

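```bash
python3 -m crank '[[[-0.01,0,0.045],0,1],[[-0.01,0,0.045],0,1],[[-0.012,0.012,0.045],0,1],[[-0.012,0.015,0.045],0,1],[[-0.012,0.015,0.045],0,1],[[-0.012,0.015,0.045],0,1],[[-0.012,0.015,0.045],0,1],[[-0.012,0.02,0.04],0,1],[[-0.012,0.025,0.04],0,1],[[-0.012,0.025,0.04],0,1]]'&& python3 -m crank '[[[-0.005,0.03,0.04],0,1],[[0,0,0],0,1]]'; python3 -c "
from h import *
wcap('w3')"
```

```text
t: 6.25
ee_pos: [0.5656, -0.3074, 0.2312]
eef_rot: [[-1.0, 0.0, 0.0], [-0.0, 0.0, -1.0], [-0.0, -1.0, -0.0]]
wrist_force: [0.8, 0.5, -0.3]
finger_gap: 0.997
t: 6.45
ee_pos: [0.5685, -0.3487, 0.1965]
eef_rot: [[-1.0, -0.007, -0.003], [0.003, 0.003, -1.0], [0.007, -1.0, -0.003]]
wrist_force: [-0.3, 1.1, -0.7]
finger_gap: 1.001
[ 0.5685 -0.3487  0.1965] [-0.5499  0.593   0.404   1.3889 -0.0008 -2.1175]
```

View pics/w3.png

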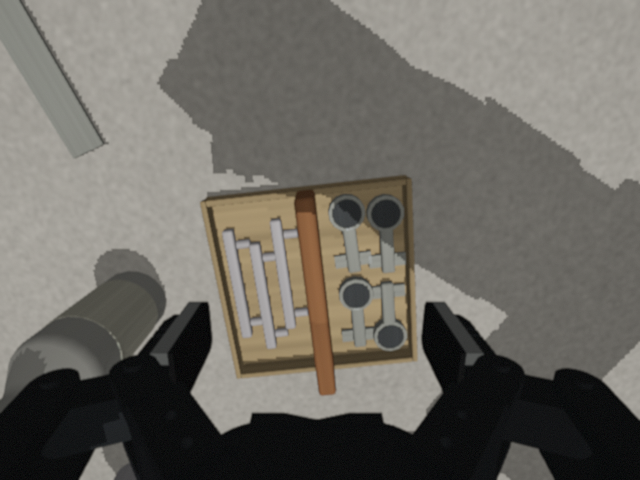

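Run:
```python
from h import *
M=np.load("pics/w3.npy");k=K["wrist"]
im=cv2.imread("pics/w3.png");hsv=cv2.cvtColor(im,cv2.COLOR_BGR2HSV)
m=cv2.inRange(hsv,(3,110,60),(14,255,255));m[:, :200]=0;m[:,450:]=0
n,l,st,c=cv2.connectedComponentsWithStats(m);i=1+np.argmax(st[1:,4]);print(st[i],c[i])
ys,xs=np.where(l==i)
for y in (192,194,200,250,300,350,385,392): 
    q=xs[ys==y]; print(y,q.min() if len(q) else 0,q.max() if len(q) else 0)
w=[np.array(onz(M,k,u,v,z)) for u,v,z in((306,191,.06),(327,394,.06),(204,201,.024),(410,178,.024),(414,361,.024),(240,376,.024))]
for p in w: print(p)
d=w[1]-w[0];print(np.linalg.norm(d),np.degrees(np.arctan2(d[1],d[0])),(w[0]+w[1])/2, "rim c",np.mean(w[2:],0))
for j in range(2,6): print(np.linalg.norm(w[j]-w[2+(j-1)%4]))
```

```text
[ 295  197   40  198 3681] [315.238  292.3725]
192 0 0
194 0 0
200 295 313
250 301 320
300 307 325
350 314 331
385 319 334
392 320 333
[ 0.5754 -0.3779  0.06  ]
[ 0.5586 -0.1964  0.06  ]
[ 0.6624 -0.3634  0.024 ]
[ 0.4896 -0.3823  0.024 ]
[ 0.4723 -0.2039  0.024 ]
[ 0.6434 -0.1877  0.024 ]
0.1822198961385052 95.27018495189724 [ 0.567  -0.2871  0.06  ] rim c [ 0.5669 -0.2843  0.024 ]
0.17381900849169257
0.17916653331753812
0.17189256339213538
0.17674150041032316
```

```bash
python3 -m crank '[[[-0.007,0,0.027],0,1],[[0,0.04,0],-5.5,1],[[0,0.04,0],0,1],[[0,0.03,0],0,1],[[0,0.012,0],0,1],[[0,0,0],0,1]]'; python3 -c "
from h import *
wcap('w4')"
```

```text
t: 7.1
ee_pos: [0.5772, -0.3714, 0.0801]
eef_rot: [[-0.995, -0.001, 0.097], [-0.097, 0.001, -0.995], [0.001, -1.0, -0.001]]
wrist_force: [-1.8, -0.5, 0.2]
finger_gap: 0.998
[ 0.5772 -0.3714  0.0801] [-0.5718  0.6706  0.2425  1.1443  0.0001 -2.2399]
```

View pics/w4.png

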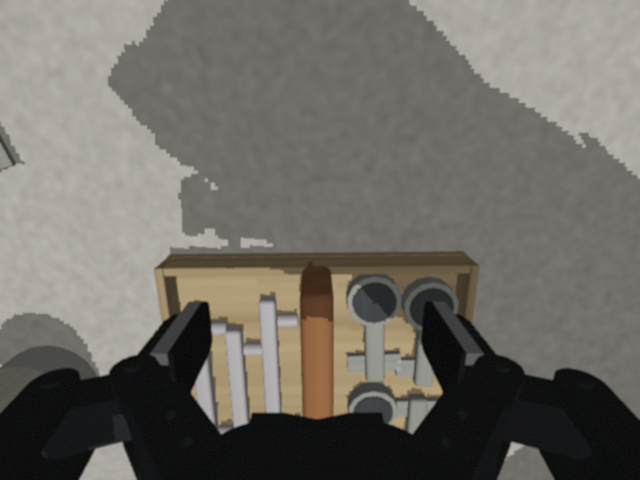

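```bash
python3 - <<'E'
from h import *
M=np.load("pics/w4.npy");k=K["wrist"]
for u,v,z in((316,264,.06),(317,400,.06),(158,267,.024),(476,265,.024),(160,267,.024)): print(u,v,onz(M,k,u,v,z))
from cell import r
s=r.state();p=s["ee_pos"];R=s["eef_rot"]
for u,v,z in((316,264,.06),(158,267,.024),(476,265,.024)): print(R.T@(onz(M,k,u,v,z)-p))
E
python3 - <<'E'
import cv2
a=cv2.imread("pics/w4.png");cv2.imwrite("pics/z7.png",cv2.resize(a[230:330,220:420],None,fx=4,fy=4,interpolation=cv2.INTER_CUBIC))
E
```

```text
316 264 [ 0.5792 -0.3882  0.06  ]
317 400 [ 0.5716 -0.3159  0.06  ]
158 267 [ 0.6639 -0.3641  0.024 ]
476 265 [ 0.4905 -0.3823  0.024 ]
160 267 [ 0.6628 -0.3642  0.024 ]
[0.0003 0.0217 0.0162]
[-0.0863  0.0577  0.0003]
[0.0881 0.0576 0.0017]
```

View pics/z7.png

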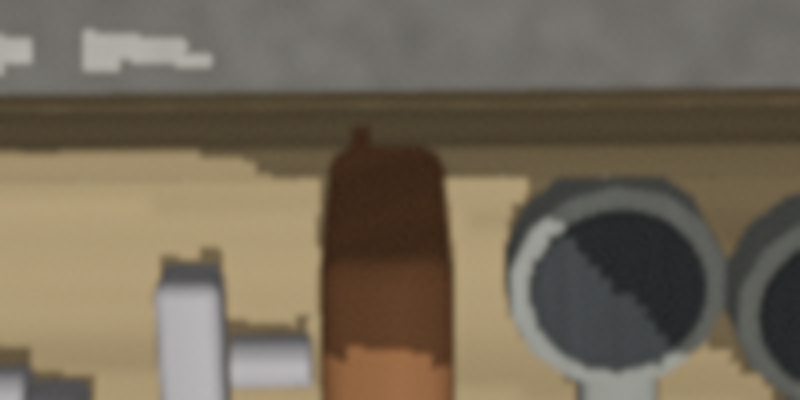

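Run:
```python
from h import *
M=np.load("pics/w4.npy");k=K["wrist"]
from cell import r
s=r.state();p=s["ee_pos"];R=s["eef_rot"]
for u,v,z in((316,294,.06),(316,267,.024),(316,254,.0),(158,267,.024),(476,265,.024),(317,400,.06)): print(onz(M,k,u,v,z),R.T@(onz(M,k,u,v,z)-p))
```

```text
[ 0.5778 -0.3738  0.06  ] [0.0004 0.0217 0.0017]
[ 0.5776 -0.3726  0.024 ] [0.0004 0.0577 0.0004]
[ 0.5775 -0.3716  0.    ] [ 0.0004  0.0817 -0.0006]
[ 0.6639 -0.3641  0.024 ] [-0.0863  0.0577  0.0003]
[ 0.4905 -0.3823  0.024 ] [0.0881 0.0576 0.0017]
[ 0.5716 -0.3159  0.06  ] [ 0.0009  0.0217 -0.0566]
```

```bash
python3 -m crank '[[[0,0.02,0.002],0,1],[[0,0.019,0],0,1],[[0,0,0],0,0],[[0,0,0],0,0],[[0,0,0],0,0],[[0,0,0],0,0],[[0,0,0],0,0]]' 120; python3 -c "
from h import *
wcap('w5')"
```

```text
t: 7.85
ee_pos: [0.5782, -0.3749, 0.0428]
eef_rot: [[-0.995, 0.001, 0.096], [-0.096, -0.001, -0.995], [-0.001, -1.0, 0.001]]
wrist_force: [-10.3, 8.3, 21.1]
finger_gap: 0.161
[ 0.5782 -0.3749  0.0428] [-0.5752  0.6977  0.1933  1.0648 -0.     -2.2424]
```

View pics/w5.png

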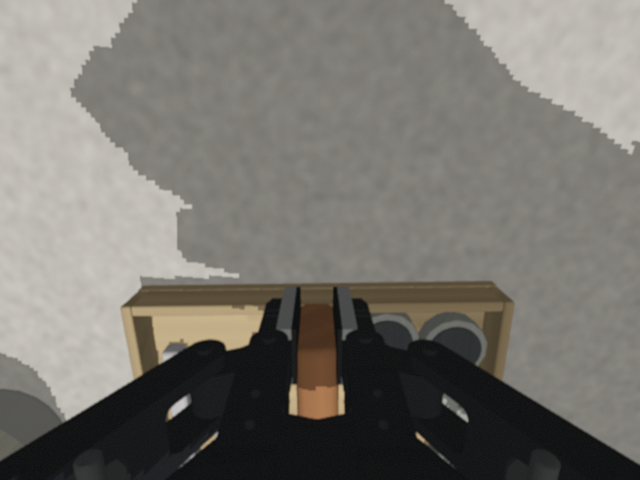

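```bash
python3 -m crank '[[[0,-0.004,0],0,0],[[0,-0.006,0],0,0],[[0,0,0],0,0]]'; python3 -c "
from h import *
wcap('w6')
from cell import eyes
cv2.imwrite('pics/s6.png',cv2.resize(eyes.camera('scene')['color'][200:360,180:340,::-1],None,fx=5,fy=3.7,interpolation=cv2.INTER_CUBIC))
"
```

```text
t: 8.2
ee_pos: [0.5781, -0.3748, 0.0525]
eef_rot: [[-0.995, 0.001, 0.096], [-0.096, -0.001, -0.995], [-0.001, -1.0, 0.001]]
wrist_force: [-0.4, 0.0, -3.0]
finger_gap: 0.162
[ 0.5781 -0.3748  0.0525] [-0.5752  0.6909  0.2068  1.0855 -0.0001 -2.2424]
```

View pics/w6.png

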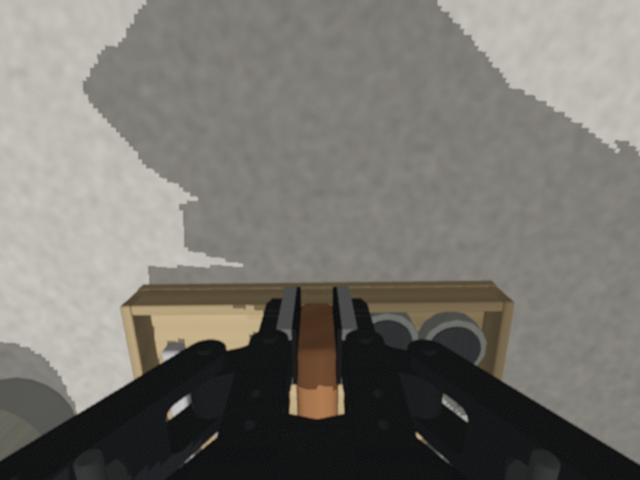

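View pics/s6.png

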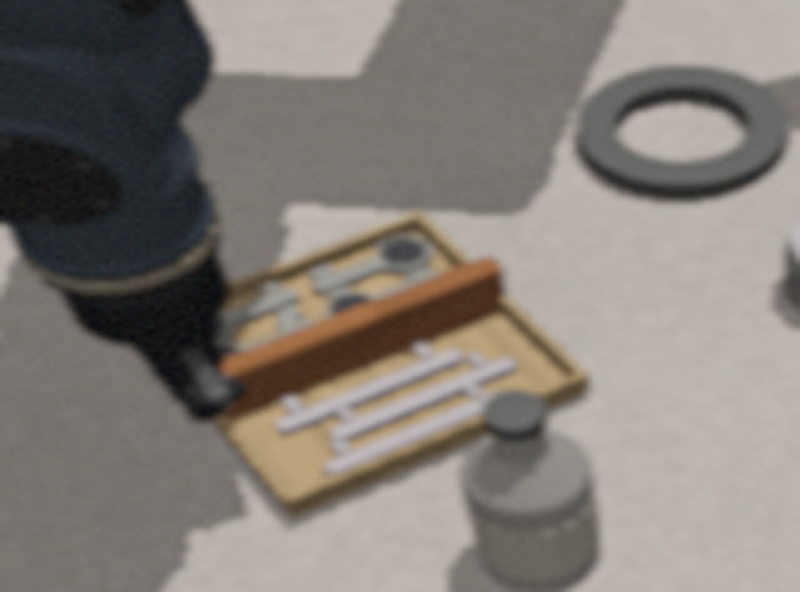

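```bash
python3 -m crank '[[[0,-0.01,0],0,0],[[0,-0.02,0],0,0],[[0,-0.02,0],0,0],[[0,-0.01,0],0,0],[[0,0,0],0,0]]'; python3 -c "
from h import *
wcap('w7')
from cell import eyes,r
print(r.state()['wrist_force'],r.state()['torque'])
cv2.imwrite('pics/s7.png',cv2.resize(eyes.camera('scene')['color'][200:360,180:340,::-1],None,fx=5,fy=3.7,interpolation=cv2.INTER_CUBIC))
"
```

```text
t: 8.8
ee_pos: [0.5784, -0.375, 0.1132]
eef_rot: [[-0.995, 0.002, 0.096], [-0.096, -0.001, -0.995], [-0.002, -1.0, 0.002]]
wrist_force: [0.3, 0.3, -4.6]
finger_gap: 0.159
[ 0.5784 -0.375   0.1132] [-0.5752  0.6564  0.3023  1.2142 -0.     -2.2423]
[-0.2697 -0.5294 -3.8848] [-0.2283  0.036  -0.0125]
```

View pics/w7.png

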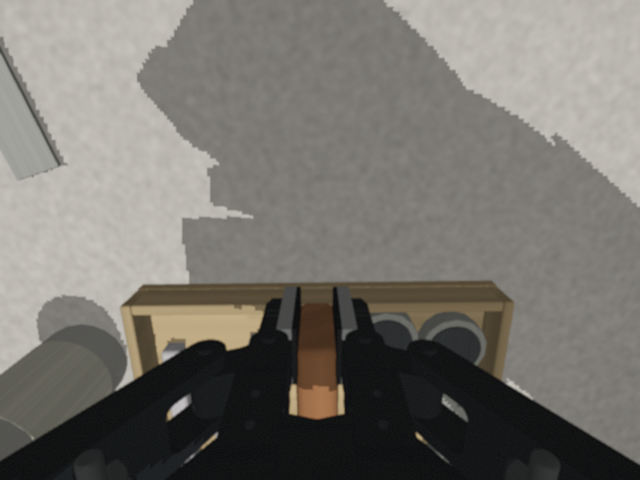

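View pics/s7.png

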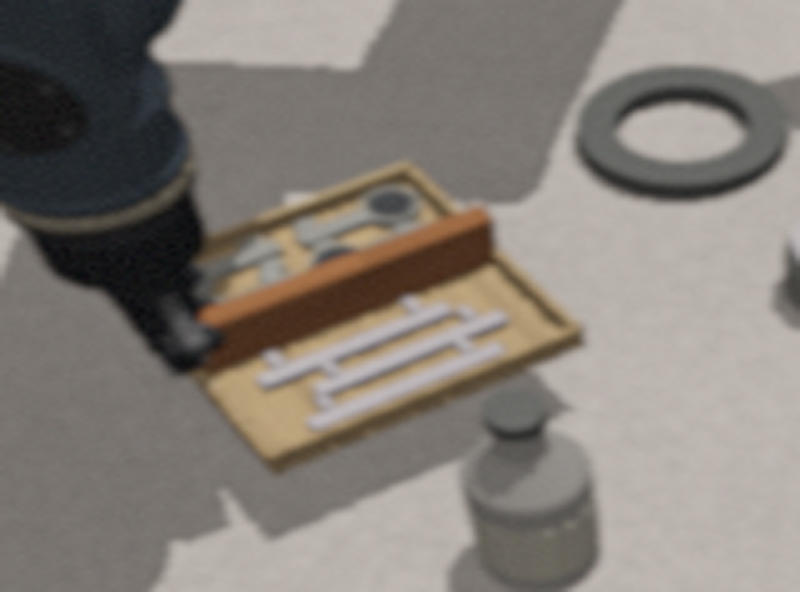

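Run:
```python
from h import *
import cv2
a=cv2.imread("pics/w7.png")
cv2.imwrite("pics/z8.png",cv2.resize(a[270:330,110:310],None,fx=4,fy=4,interpolation=cv2.INTER_CUBIC));cv2.imwrite("pics/z9.png",cv2.resize(a[270:330,330:530],None,fx=4,fy=4,interpolation=cv2.INTER_CUBIC))
```

```text
(no output)
```

View pics/z8.png

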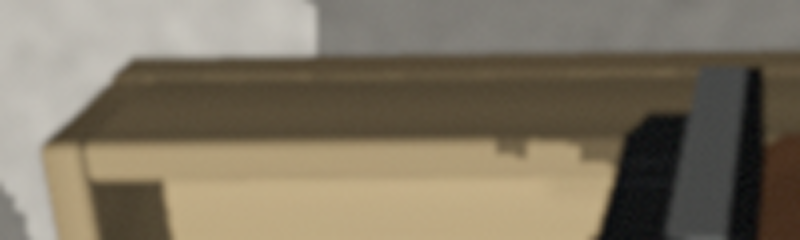

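View pics/z9.png

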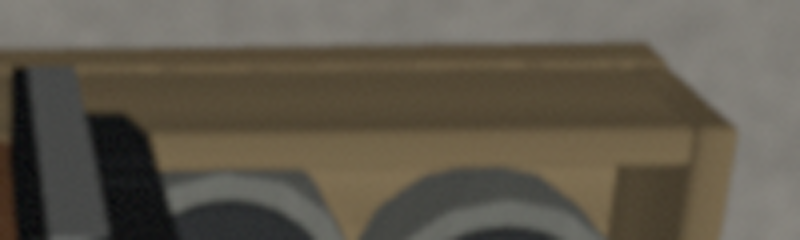

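Run:
```python
from h import *
M=np.load("pics/w7.npy");k=K["wrist"]
p=np.array([.5784,-.375,.1132]);R=np.array([[-0.995,.002,.096],[-.096,-.001,-.995],[-.002,-1,.002]])
L=R.T@(onz(M,k,121.3,306.3,.1132-.0188)-p);Q=R.T@(onz(M,k,514.3,302,.1132-.0188)-p)
print(L,Q,Q-L,np.degrees(np.arctan2((Q-L)[2],(Q-L)[0])),(Q+L)/2)
for u,v in((205/4+60,287),): pass
```

```text
[-0.0887  0.019  -0.0033] [ 0.089   0.0186 -0.0007] [ 0.1777 -0.0003  0.0026] 0.8321198668324706 [ 0.0002  0.0188 -0.002 ]
```

```bash
python3 -m crank '[[[0,-0.01,0],2,0],[[0,-0.02,0],2,0],[[0,-0.02,0],1.9,0],[[0,-0.01,0],0,0],[[0,0,-0.01],0,0],[[0,0,-0.02],0,0],[[0,0,-0.03],0,0],[[0,0,-0.03],0,0],[[0,0,-0.03],0,0],[[0,0,-0.03],0,0]]' && python3 -m crank '[[[0,0,-0.03],0,0],[[0,0,-0.03],0,0],[[0,0,-0.03],0,0],[[0,0,-0.02],0,0],[[0,0,-0.01],0,0],[[0,0,0],0,0]]'; python3 -c "
from h import *
wcap('w8')
from cell import eyes,r
s=r.state();print(s['eef_rot'],s['wrist_force'],s['torque'])
for n in('scene','top'): cv2.imwrite('pics/%s8.png'%n,eyes.camera(n)['color'][:,:,::-1])
"
```

```text
t: 9.9
ee_pos: [0.5778, -0.2224, 0.1697]
eef_rot: [[-1.0, -0.002, -0.005], [0.005, 0.001, -1.0], [0.002, -1.0, -0.001]]
wrist_force: [-0.7, -0.0, -2.8]
finger_gap: 0.16
t: 10.5
ee_pos: [0.579, -0.1033, 0.1706]
eef_rot: [[-1.0, -0.001, -0.004], [0.004, 0.0, -1.0], [0.001, -1.0, -0.0]]
wrist_force: [-0.1, -0.5, -3.6]
finger_gap: 0.159
[ 0.579  -0.1033  0.1706] [-0.1766  0.4181  0.0598  1.2137  0.0001 -1.743 ]
[[-1.     -0.0009 -0.0053]
 [ 0.0053 -0.0001 -1.    ]
 [ 0.0009 -1.      0.0001]] [-0.3879 -0.2449 -2.9128] [-0.2877  0.0218  0.0186]
```

View pics/w8.png

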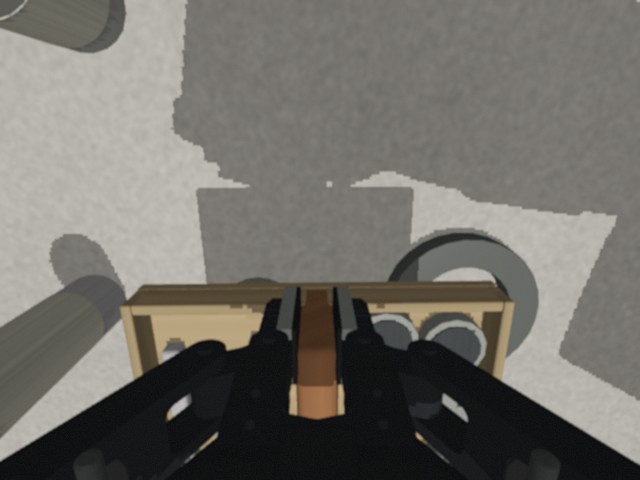

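View pics/top8.png

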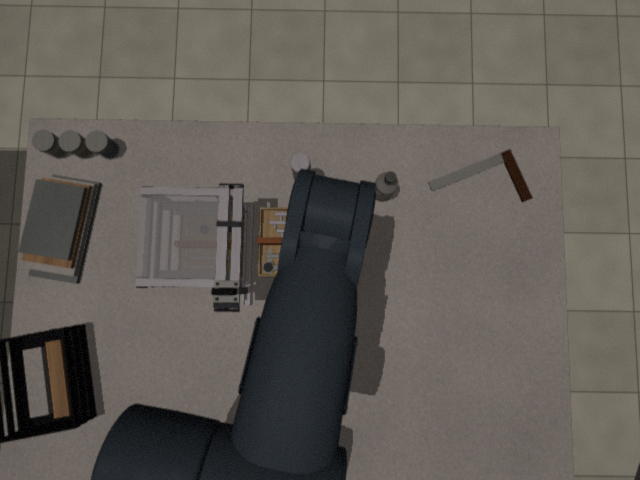

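View pics/scene8.png

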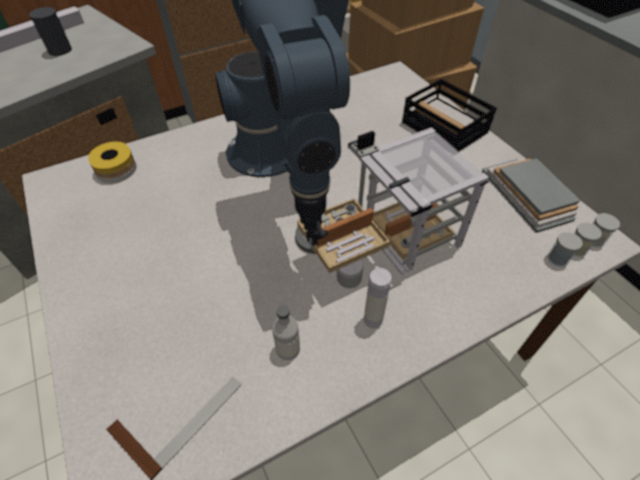

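Run:
```python
from h import *
a=cv2.imread("pics/top8.png");cv2.imwrite("pics/z10.png",cv2.resize(a[170:320,200:320],None,fx=4,fy=4,interpolation=cv2.INTER_CUBIC))
```

```text
(no output)
```

View pics/z10.png

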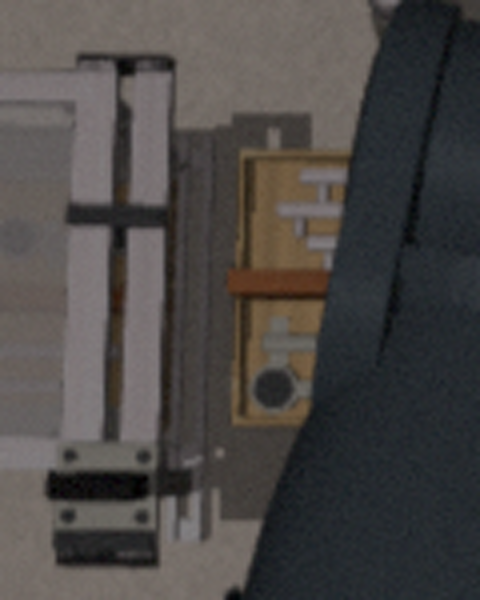

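Run:
```python
from h import *
f=lambda x,y,z:onz(C["top"],K["top"],200+x/4,170+y/4,z)
print("tray front corners",f(240,150,.152),f(232,425,.152),"board end",f(229,282,.188))
print("track front far",f(173,60,.275),"near",f(157,562,.275),"closed block c",f(118,214,.283),"grip c",f(100,486,.323))
```

```text
tray front corners [0.6646 0.0717 0.152 ] [0.4857 0.0713 0.152 ] board end [0.5745 0.0708 0.188 ]
track front far [0.6969 0.0949 0.275 ] near [0.4051 0.0938 0.275 ] closed block c [0.604 0.122 0.283] grip c [0.4485 0.1176 0.323 ]
```

```bash
python3 -m crank '[[[0.002,0.006,0],0,0],[[0,0.006,-0.01],0,0],[[0,0,-0.02],0,0],[[0,0,-0.02],0,0],[[0,0,-0.015],0,0],[[0,0,-0.015],0,0],[[0,0,-0.01],0,0],[[0,0,0],0,0]]'; python3 -c "
from h import *
wcap('w9')
from cell import eyes,r
s=r.state();print(s['eef_rot'],s['wrist_force'],s['torque'])
a=eyes.camera('scene')['color'][:,:,::-1];cv2.imwrite('pics/s9.png',cv2.resize(a[130:280,290:490],None,fx=4,fy=4,interpolation=cv2.INTER_CUBIC))
"
```

```text
t: 11.45
ee_pos: [0.5781, -0.0134, 0.1594]
eef_rot: [[-1.0, -0.0, -0.005], [0.005, 0.0, -1.0], [0.0, -1.0, -0.0]]
wrist_force: [0.3, 0.4, -4.4]
finger_gap: 0.158
[ 0.5781 -0.0134  0.1594] [-0.0232  0.4016  0.0064  1.1756  0.0001 -1.5888]
[[-1.     -0.     -0.0057]
 [ 0.0057 -0.0002 -1.    ]
 [ 0.     -1.      0.0002]] [ 0.454  -1.1573 -2.3941] [-0.322  -0.0175  0.0368]
```

View pics/w9.png

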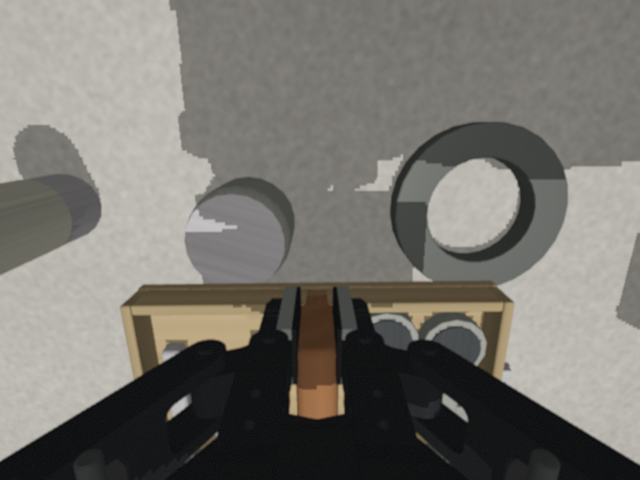

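View pics/s9.png

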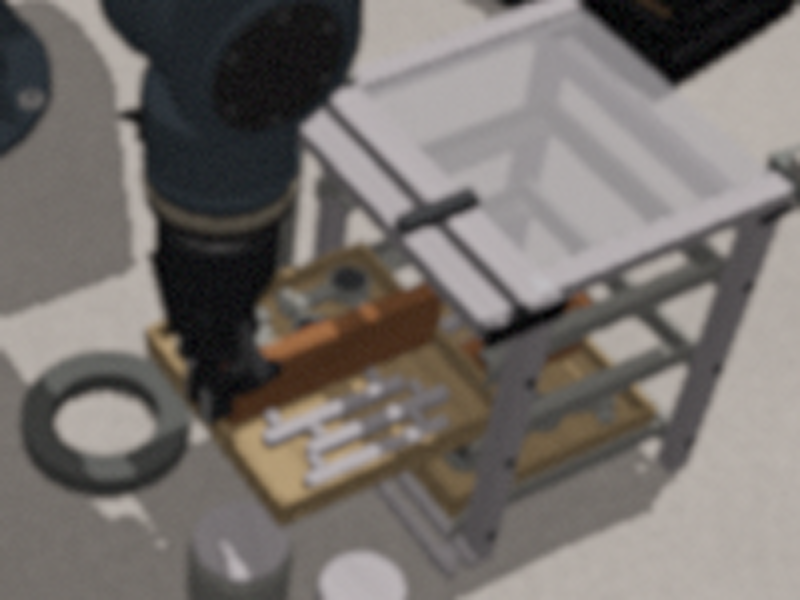

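```bash
python3 -m crank '[[[0.001,0,-0.01],0,0],[[0.001,0,-0.015],0,0],[[0,0,-0.015],0,0],[[0,0,-0.01],0,0],[[0,0,0],0,0]]'; python3 -m crank '[[[0,0.003,0],0,0],[[0,0.002,0],0,0],[[0,0,0],0,0]]'; python3 -m crank '[[[0,0.001,0],0,0],[[0,0.001,0],0,0]]'
```

```text
t: 12.05
ee_pos: [0.5764, 0.0372, 0.1595]
eef_rot: [[-1.0, 0.0, -0.005], [0.005, 0.0, -1.0], [-0.0, -1.0, -0.0]]
wrist_force: [0.3, 0.1, -3.1]
finger_gap: 0.159
t: 12.35
ee_pos: [0.5762, 0.035, 0.154]
eef_rot: [[-1.0, -0.001, -0.007], [0.007, -0.0, -1.0], [0.001, -1.0, 0.0]]
wrist_force: [0.1, 0.1, -3.0]
finger_gap: 0.159
t: 12.55
ee_pos: [0.5764, 0.0352, 0.1524]
eef_rot: [[-1.0, 0.0, -0.007], [0.007, 0.0, -1.0], [-0.0, -1.0, -0.0]]
wrist_force: [-0.6, 0.4, -3.2]
finger_gap: 0.158
```

```bash
for i in 1 2; do python3 -m crank '[[[0,0.001,0],0,0],[[0,0,0],0,0]]' | egrep 'ee_pos|force'; python3 -c "
from cell import r
print(r.state()['torque'])"; done
```

```text
ee_pos: [0.5764, 0.0354, 0.1514]
wrist_force: [-0.3, -0.4, -1.6]
[-0.2546805  -0.03535674 -0.02884462]
ee_pos: [0.5766, 0.0354, 0.1507]
wrist_force: [-0.6, -1.8, 2.1]
[-0.30473007  0.09875244  0.01169478]
```

```bash
python3 -m crank '[[[0,-0.0005,-0.004],0,0],[[0,0,-0.006],0,0],[[0,0,-0.004],0,0],[[0,0,0],0,0]]'| egrep 'ee_pos|force';  python3 -m crank '[[[0,0,-0.002],0,0],[[0,0,-0.001],0,0]]'| egrep 'ee_pos|force'; python3 -m crank '[[[0,0,-0.001],0,0],[[0,0,0],0,0]]'| egrep 'ee_pos|force'; python3 -c "
from h import *
wcap('w10')
from cell import eyes,r
a=eyes.camera('scene')['color'][:,:,::-1];cv2.imwrite('pics/s10.png',cv2.resize(a[110:260,290:490],None,fx=4,fy=4,interpolation=cv2.INTER_CUBIC))
a=eyes.camera('top')['color'][:,:,::-1];cv2.imwrite('pics/t10.png',cv2.resize(a[160:320,180:380],None,fx=4,fy=3.7,interpolation=cv2.INTER_CUBIC))
"
```

```text
ee_pos: [0.5766, 0.0504, 0.151]
wrist_force: [-0.1, 1.2, -0.6]
ee_pos: [0.5765, 0.0525, 0.151]
wrist_force: [1.0, -2.5, 1.3]
ee_pos: [0.5766, 0.0535, 0.151]
wrist_force: [-0.3, -2.1, 1.5]
[0.5766 0.0535 0.151 ] [ 0.0926  0.4072 -0.0069  1.1565  0.     -1.4717]
```

View pics/s10.png

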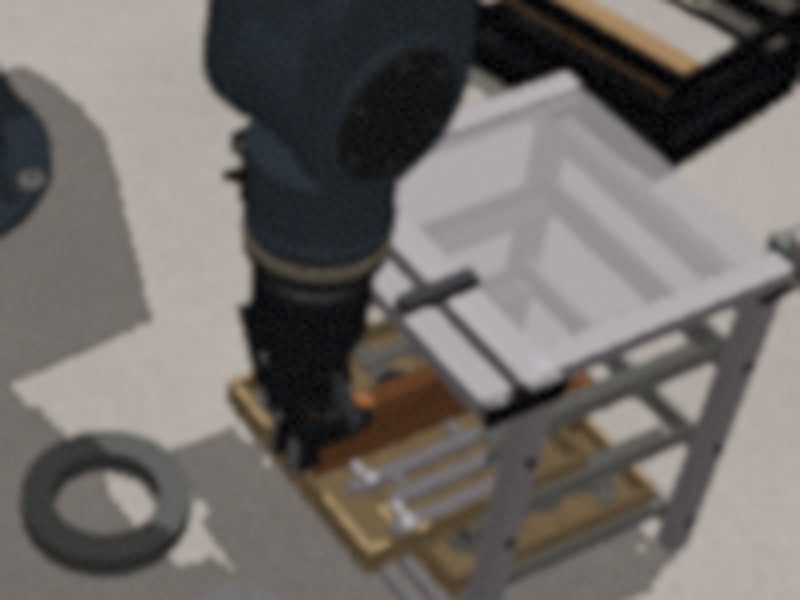

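View pics/t10.png

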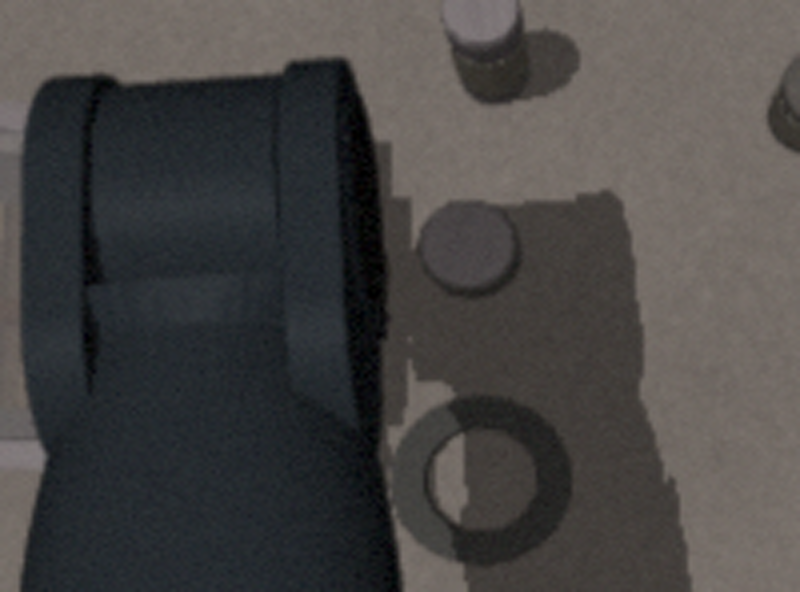

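```bash
for i in 1 2 3; do python3 -m crank '[[[0,0,-0.001],0,0],[[0,0,0],0,0]]' | egrep 'ee_pos|force'; done;  python3 -c "
from cell import r
print(r.state()['torque'])"
```

```text
ee_pos: [0.5765, 0.0545, 0.151]
wrist_force: [0.0, -3.3, 2.0]
ee_pos: [0.5765, 0.0555, 0.151]
wrist_force: [-0.4, -2.3, 2.6]
ee_pos: [0.5765, 0.0566, 0.1509]
wrist_force: [0.1, -2.2, 1.5]
[-0.40003133 -0.09344515 -0.04376171]
```

```bash
for i in 1 2 3; do python3 -m crank '[[[0,0,-0.001],0,0],[[0,0,0],0,0]]' | egrep 'ee_pos|force'; done;  python3 -c "
from cell import r
print(r.state()['torque'])"
```

```text
ee_pos: [0.5765, 0.0576, 0.1509]
wrist_force: [-0.0, -3.2, 1.0]
ee_pos: [0.5766, 0.0586, 0.151]
wrist_force: [0.0, -1.4, 1.8]
ee_pos: [0.5766, 0.0596, 0.151]
wrist_force: [-0.3, -3.2, 2.0]
[-0.46194187 -0.04531579 -0.06004209]
```

```bash
for i in 1 2 3 4; do python3 -m crank '[[[0,0,-0.001],0,0],[[0,0,0],0,0]]' | egrep 'ee_pos|force';  python3 -c "
from cell import r
print(r.state()['torque'])"; done
```

```text
ee_pos: [0.5765, 0.0606, 0.1509]
wrist_force: [-0.5, -1.8, 2.5]
[-0.40902939 -0.11843941 -0.08948624]
ee_pos: [0.5766, 0.0616, 0.151]
wrist_force: [-0.2, -3.3, 2.5]
[-0.42233643 -0.07016541 -0.04347365]
ee_pos: [0.5765, 0.0617, 0.151]
wrist_force: [-0.7, -13.7, 4.2]
[-0.73660793 -0.06800251  0.07544109]
ee_pos: [0.5765, 0.0616, 0.151]
wrist_force: [-1.7, -25.3, 5.6]
[-1.51540495  0.04589274  0.16031475]
```

```bash
python3 -m crank '[[[0,0,0.002],0,0],[[0,0,0.001],0,0]]' | egrep 'ee_pos|force'; python3 -m crank '[[[0,0,0],0,0.6],[[0,0,0],0,0.6]]' 30| egrep 'ee_pos|force|gap';python3 -c "
from h import *
wcap('w11')
from cell import eyes,r
a=eyes.camera('scene')['color'][:,:,::-1];cv2.imwrite('pics/s11.png',cv2.resize(a[110:260,290:490],None,fx=4,fy=4,interpolation=cv2.INTER_CUBIC))
"
```

```text
ee_pos: [0.5765, 0.0608, 0.1508]
wrist_force: [0.4, 1.9, -0.1]
ee_pos: [0.5764, 0.0607, 0.1508]
wrist_force: [-0.2, 0.2, 2.1]
finger_gap: 0.489
[0.5764 0.0607 0.1508] [ 0.1048  0.4089 -0.0049  1.1573  0.0001 -1.4597]
```

View pics/w11.png

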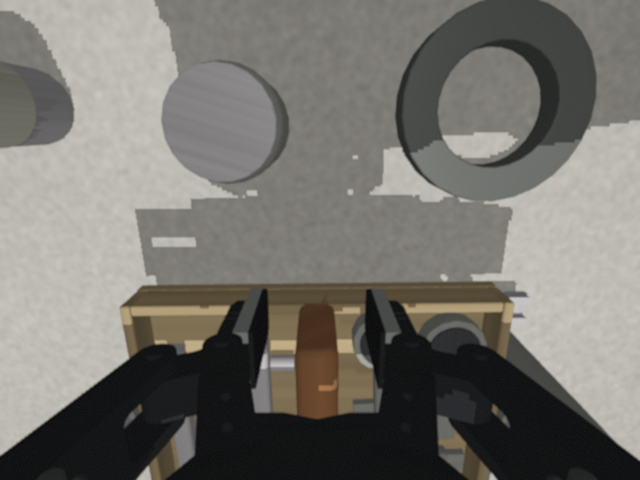

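View pics/s11.png

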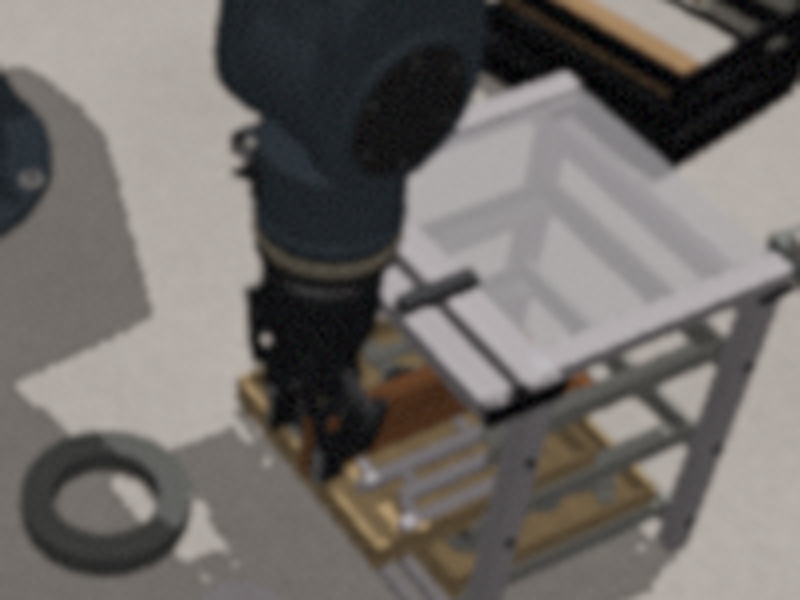

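```bash
python3 -m crank '[[[0,0,0.02],0,0.6],[[0,0,0.04],0,1],[[0,0,0.05],0,1],[[0,0,0.04],0,1],[[0,0,0.01],0,1],[[0,0.01,0],8.5,1],[[0,0.01,0],8.5,1],[[0,0.01,0],8.5,1],[[0,0.01,0],8.5,1],[[0,0.005,0],8.5,1]]' && python3 -m crank '[[[0,0,0],8.5,1],[[0,0,0],8.5,1],[[0,0,0],8.5,1],[[0,0,0],8.5,1],[[0,0,0],8.5,1],[[0,0,0],4.6,1],[[0,0,0],0,1]]'; python3 -c "
from h import *
wcap('w12')
from cell import eyes,r
print(r.state()['eef_rot'])
a=eyes.camera('scene')['color'][:,:,::-1];cv2.imwrite('pics/s12.png',cv2.resize(a[80:290,260:500],None,fx=3.3,fy=2.8,interpolation=cv2.INTER_CUBIC))
a=eyes.camera('top')['color'][:,:,::-1];cv2.imwrite('pics/t12.png',cv2.resize(a[160:320,180:380],None,fx=4,fy=3.7,interpolation=cv2.INTER_CUBIC))
"
```

```text
t: 17.4
ee_pos: [0.5752, -0.0988, 0.105]
eef_rot: [[-0.729, -0.001, -0.685], [0.685, 0.0, -0.729], [0.001, -1.0, 0.0]]
wrist_force: [0.3, 0.8, -0.1]
finger_gap: 1.002
t: 18.1
ee_pos: [0.5756, -0.0989, 0.1059]
eef_rot: [[0.0, -0.0, -1.0], [1.0, 0.0, 0.0], [0.0, -1.0, 0.0]]
wrist_force: [0.9, 0.3, -0.4]
finger_gap: 1.0
[ 0.5756 -0.0989  0.1059] [-0.1703  0.4446 -0.0682  1.0582  0.0002 -0.17  ]
[[-0.0028 -0.     -1.    ]
 [ 1.      0.0001 -0.0028]
 [ 0.0001 -1.      0.    ]]
```

View pics/w12.png

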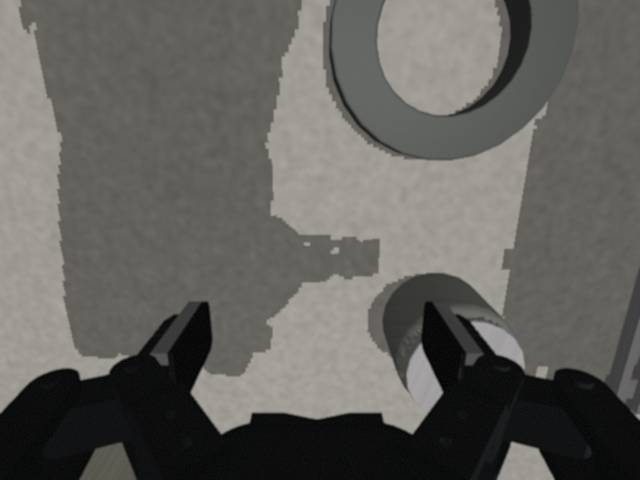

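View pics/s12.png

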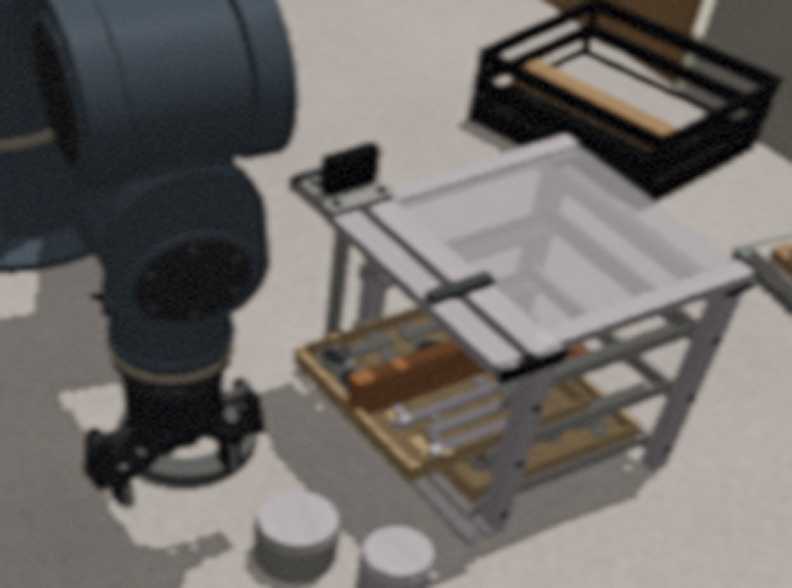

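View pics/t12.png

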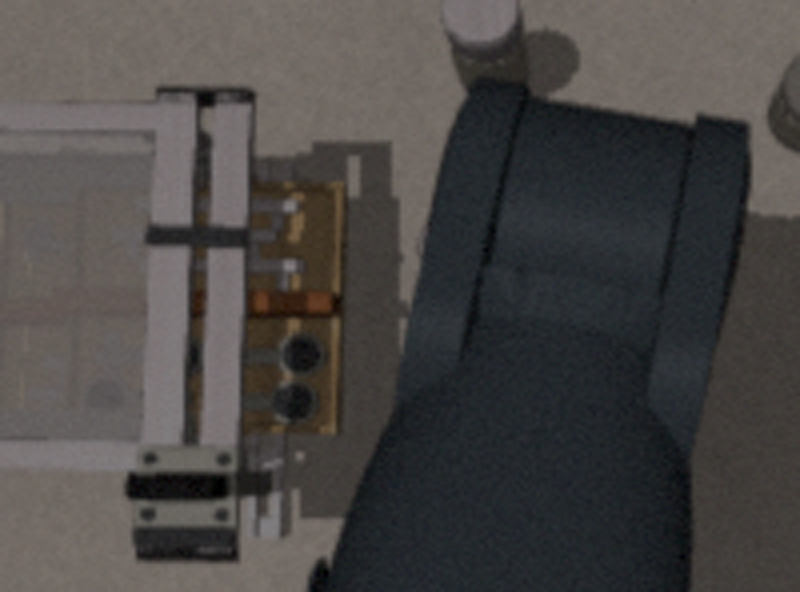

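Run:
```python
from h import *
for x,y in((262,415),(262,430),(255,390),(240,380),(85,440),(85,470),(118,498),(250,450),(128,395),(222,395),(115,355),(230,350),(110,300),(232,300)):
    for X in (.5756+.011,):
        o,d=ray(C["scene"],K["scene"],260+x/3.3,80+y/2.8); t=(X-o[0])/d[0];p=o+d*t; print((x,y),"dy %.3f dz %.3f"%(p[1]+.0989,p[2]-.1059))
# tray end on rails
print("tray end corners top view",[onz(C["top"],K["top"],180+x/4,160+y/3.7,z) for x,y,z in((346,182,.132),(340,433,.132),(341,303,.168))])
```

```text
(262, 415) dy 0.073 dz 0.065
(262, 430) dy 0.073 dz 0.044
(255, 390) dy 0.065 dz 0.103
(240, 380) dy 0.052 dz 0.123
(85, 440) dy -0.077 dz 0.114
(85, 470) dy -0.080 dz 0.075
(118, 498) dy -0.055 dz 0.020
(250, 450) dy 0.063 dz 0.021
(128, 395) dy -0.040 dz 0.152
(222, 395) dy 0.037 dz 0.112
(115, 355) dy -0.047 dz 0.204
(230, 350) dy 0.043 dz 0.165
(110, 300) dy -0.048 dz 0.264
(232, 300) dy 0.044 dz 0.223
tray end corners top view [array([0.6637, 0.0572, 0.132 ]), array([0.4843, 0.0559, 0.132 ]), array([0.5731, 0.0532, 0.168 ])]
```

```bash
python3 -m crank '[[[0.02,0.002,0],0,1],[[0.035,0,0],0,1]]' | egrep 't:|ee_pos'; python3 -c "
from cell import r
print(r.state()['dq'])"; python3 -m crank '[[[0,0,0],0,1]]' | egrep 't:|ee_pos';python3 -m crank '[[[0,0,0],0,1]]' | egrep 't:|ee_pos'
```

```text
t: 18.45
ee_pos: [0.5754, -0.0452, 0.1037]
eef_rot: [[-0.0, -0.0, -1.0], [1.0, -0.0, -0.0], [-0.0, -1.0, 0.0]]
[ 0.6404633  -0.07593664 -0.11269717 -0.03616754  0.01216775  0.62376677]
t: 18.55
ee_pos: [0.5754, -0.0415, 0.1039]
eef_rot: [[-0.005, -0.0, -1.0], [1.0, 0.001, -0.005], [0.001, -1.0, 0.0]]
t: 18.65
ee_pos: [0.5755, -0.0439, 0.104]
eef_rot: [[-0.003, 0.0, -1.0], [1.0, -0.0, -0.003], [-0.0, -1.0, -0.0]]
```

```bash
python3 -m crank '[[[-0.04,0,0],0,1],[[-0.035,0,0],0,1],[[0,0,0],0,1]]' | egrep 't:|ee_pos'; python3 -m crank '[[[0.015,0,0],0,1],[[0.03,0,0],0,1],[[0.03,0,0],0,1]]' | egrep 't:|ee_pos';  python3 -c "
from cell import r,eyes
s=r.state();print(s['t'],s['ee_pos'],s['dq'][0])
eyes.camera('wrist')
s=r.state();print(s['t'],s['ee_pos'],s['dq'][0])
eyes.camera('wrist')
s=r.state();print(s['t'],s['ee_pos'],s['dq'][0])
"
```

```text
t: 18.95
ee_pos: [0.5753, -0.1237, 0.104]
eef_rot: [[0.002, 0.0, -1.0], [1.0, -0.001, 0.002], [-0.001, -1.0, -0.0]]
t: 19.25
ee_pos: [0.5753, -0.0432, 0.1039]
eef_rot: [[-0.0, 0.0, -1.0], [1.0, 0.0, -0.0], [0.0, -1.0, -0.0]]
19.25 [ 0.57528613 -0.04317685  0.10393997] 0.5351407924997996
19.3 [ 0.57515965 -0.03895987  0.10395627] -0.043355615284840596
19.35 [ 0.57526379 -0.04068669  0.10402337] -0.04741736760038493
```

```bash
python3 -m crank '[[[0.012,-0.004,0],0,1],[[0.01,0,0],0,1],[[0.005,0,0],0,1],[[0.003,0,0],0,1]]' | egrep 't:|ee_pos|force'; for i in 1 2 3; do python3 -m crank '[[[0.003,0,0],0,1]]' | egrep 'ee_pos|force'; done; python3 -c "
from h import *
wcap('w13')
from cell import eyes,r
a=eyes.camera('scene')['color'][:,:,::-1];cv2.imwrite('pics/s13.png',cv2.resize(a[80:290,260:500],None,fx=3.3,fy=2.8,interpolation=cv2.INTER_CUBIC))
"
```

```text
t: 19.75
ee_pos: [0.5755, -0.0141, 0.108]
eef_rot: [[-0.001, 0.0, -1.0], [1.0, -0.0, -0.001], [-0.0, -1.0, -0.0]]
wrist_force: [0.4, -0.3, -0.3]
ee_pos: [0.5754, -0.0116, 0.1079]
wrist_force: [-0.6, -2.7, 0.5]
ee_pos: [0.5755, -0.0088, 0.1079]
wrist_force: [0.1, -2.2, 0.2]
ee_pos: [0.5755, -0.0057, 0.1079]
wrist_force: [0.4, -2.2, 0.1]
[ 0.5755 -0.0057  0.1079] [-0.0097  0.4266 -0.0907  1.0536 -0.0002 -0.0096]
```

View pics/s13.png

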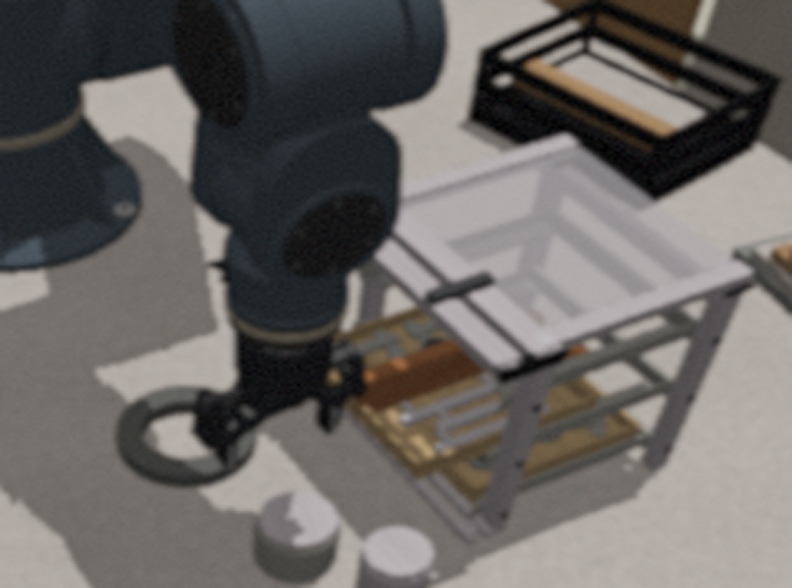

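View pics/w13.png

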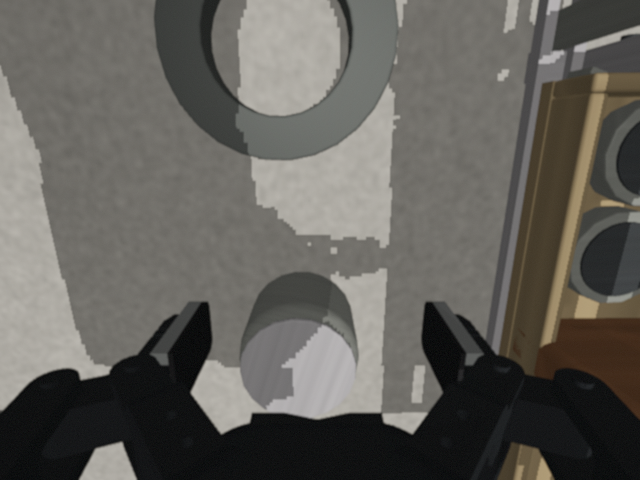

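```bash
python3 -m crank '[[[0.005,0,0],0,1],[[0.05,0,0],0,1],[[-0.03,0,0],0,1],[[-0.03,0,0],0,1],[[-0.02,0,0],0,1],[[0,0,0],0,1]]' | egrep 't:|ee_pos|force'; python3 -c "
from h import *
wcap('w14')
from cell import eyes,r
a=eyes.camera('scene')['color'][:,:,::-1];cv2.imwrite('pics/s14.png',cv2.resize(a[80:290,260:500],None,fx=3.3,fy=2.8,interpolation=cv2.INTER_CUBIC))
a=eyes.camera('top')['color'][:,:,::-1];cv2.imwrite('pics/t14.png',cv2.resize(a[160:320,130:330],None,fx=4,fy=3.7,interpolation=cv2.INTER_CUBIC))
"
```

```text
t: 20.75
ee_pos: [0.5754, -0.0321, 0.1079]
eef_rot: [[0.001, -0.0, -1.0], [1.0, -0.0, 0.001], [-0.0, -1.0, 0.0]]
wrist_force: [0.3, 0.7, 0.2]
[ 0.5754 -0.0321  0.1079] [-0.0557  0.4282 -0.0882  1.0544 -0.0002 -0.0542]
```

View pics/s14.png

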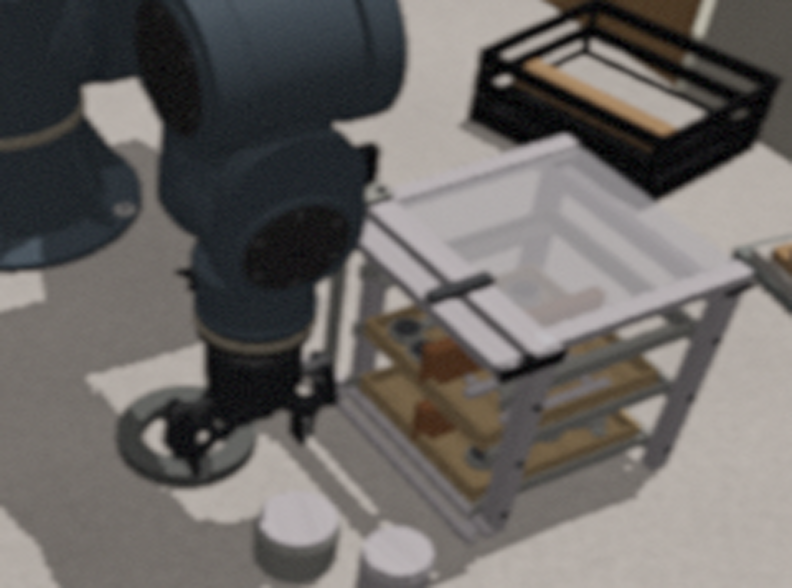

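View pics/w14.png

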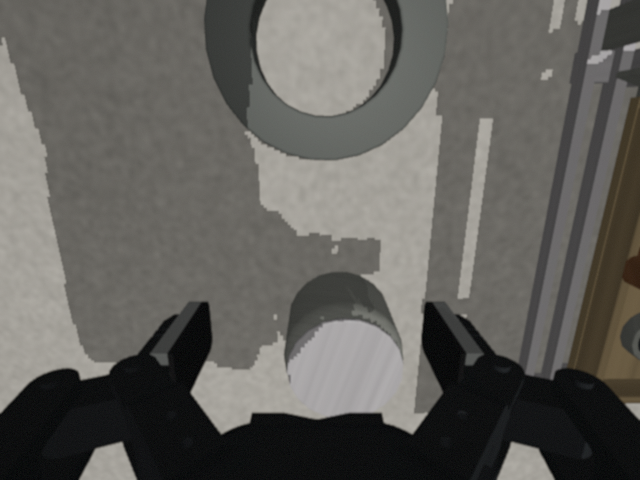

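View pics/t14.png

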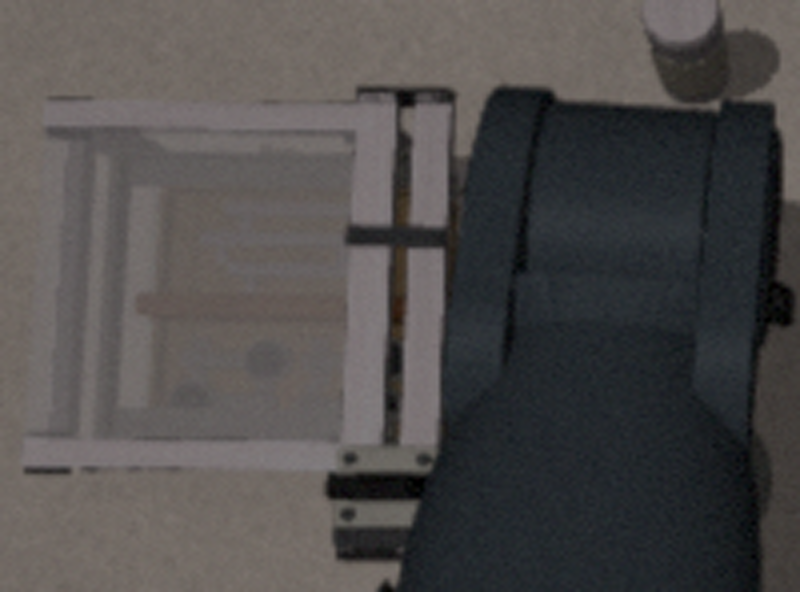

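Run:
```python
from h import *
from cell import eyes
a=eyes.camera('scene')['color'][:,:,::-1];cv2.imwrite('pics/scene14.png',a)
cv2.imwrite('pics/z14.png',cv2.resize(a[175:265,360:460],None,fx=7,fy=6.5,interpolation=cv2.INTER_CUBIC))
```

```text
(no output)
```

View pics/z14.png

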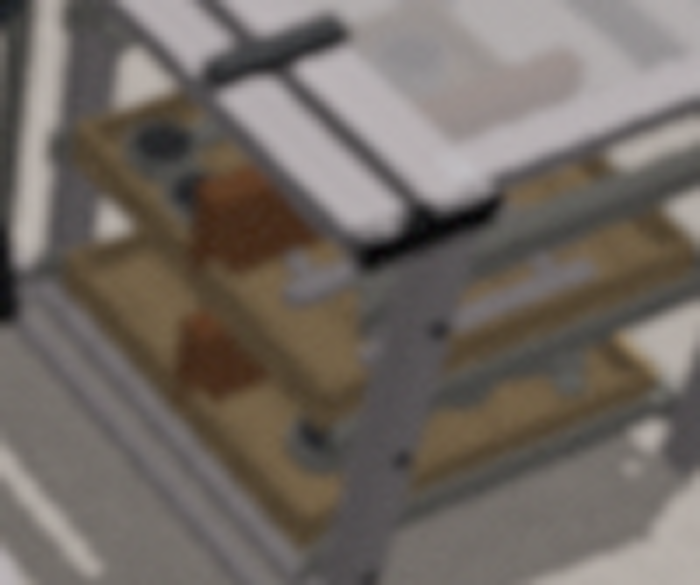

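Run:
```python
from h import *
def f(x,y,z): return onz(C["scene"],K["scene"],360+x/7,175+y/6.5,z)
print("rim left mid",f(75,140,.132),"low",f(60,258,.052))
print("board bottom mid",f(197,250,.132),"low",f(178,378,.052))
print("rim right mid",f(330,405,.132),"low",f(303,528,.052))
print("rim right bottom mid",f(330,425,.108),"low",f(303,545,.028))
for z in(.132,.052): print(proj(C["scene"],K["scene"],(.575-.09,.138,z)),proj(C["scene"],K["scene"],(.575+.09,.138,z)))
# top view board far end
t=lambda x,y,z:onz(C["top"],K["top"],130+x/4,160+y/3.7,z)
print("board far end top",t(136,305,.168))
```

```text
rim left mid [0.4951 0.1311 0.132 ] low [0.4919 0.1333 0.052 ]
board bottom mid [0.5745 0.1376 0.132 ] low [0.5775 0.1369 0.052 ]
rim right mid [0.6706 0.1332 0.132 ] low [0.6721 0.1333 0.052 ]
rim right bottom mid [0.6645 0.1417 0.108 ] low [0.6661 0.1415 0.028 ]
[370.8484 193.5957] [407.4069 235.243 ]
[368.6742 212.7041] [403.2196 253.8487]
board far end top [0.5677 0.3114 0.168 ]
```

Run:
```python
from h import *
a=cv2.imread("pics/w14.png");cv2.imwrite('pics/z15.png',cv2.resize(a[180:420,500:640],None,fx=4,fy=2.5,interpolation=cv2.INTER_CUBIC))
```

```text
(no output)
```

View pics/z15.png

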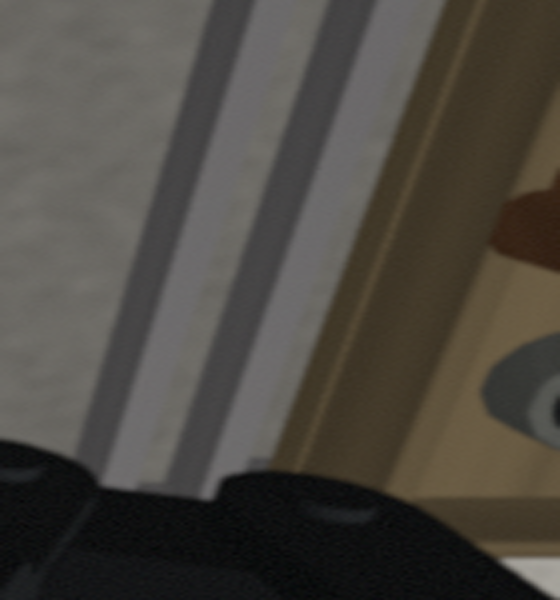

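Run:
```python
from h import *
M=np.load("pics/w14.npy");k=K["wrist"]
g=lambda x,y,z:onz(M,k,500+x/4,180+y/2.5,z)
for n,zb in(("mid",.108),("low",.028)):
    print(n,"bottom",g(270,460,zb),g(445,0,zb),"rimtop",g(400,455,zb+.024),g(540,130,zb+.024),"board",g(490,240,zb+.024))
```

```text
mid bottom [0.5952 0.0731 0.108 ] [0.5187 0.073  0.108 ] rimtop [0.5768 0.0643 0.132 ] [0.531  0.0643 0.132 ] board [0.5453 0.0641 0.132 ]
low bottom [0.654  0.1384 0.028 ] [0.5298 0.1383 0.028 ] rimtop [0.6349 0.1379 0.052 ] [0.5541 0.138  0.052 ] board [0.5794 0.1376 0.052 ]
```

```bash
python3 -m crank '[[[0.02,-0.01,0],0,1],[[0.03,-0.012,0],0,1],[[0.015,0,0],0,1],[[0.005,0,0],0,1],[[0,0,0],0,1]]' | egrep 't:|ee_pos|force'; python3 -c "
from h import *
wcap('w15')
a=cv2.imread('pics/w15.png');cv2.imwrite('pics/z16.png',cv2.resize(a[100:420,440:640],None,fx=3,fy=1.8,interpolation=cv2.INTER_CUBIC))"
```

```text
t: 21.45
ee_pos: [0.5751, 0.04, 0.1293]
eef_rot: [[-0.002, -0.001, -1.0], [1.0, -0.0, -0.002], [-0.0, -1.0, 0.001]]
wrist_force: [-0.1, -1.1, -0.4]
[0.5751 0.04   0.1293] [ 0.0696  0.4151 -0.0514  1.105  -0.0001  0.0677]
```

View pics/w15.png

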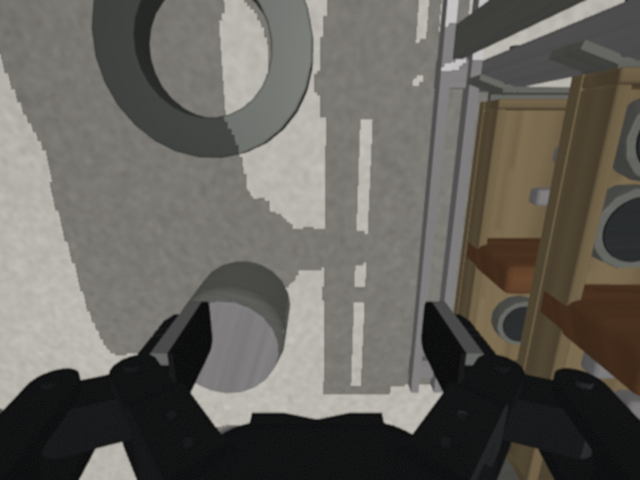

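View pics/z16.png

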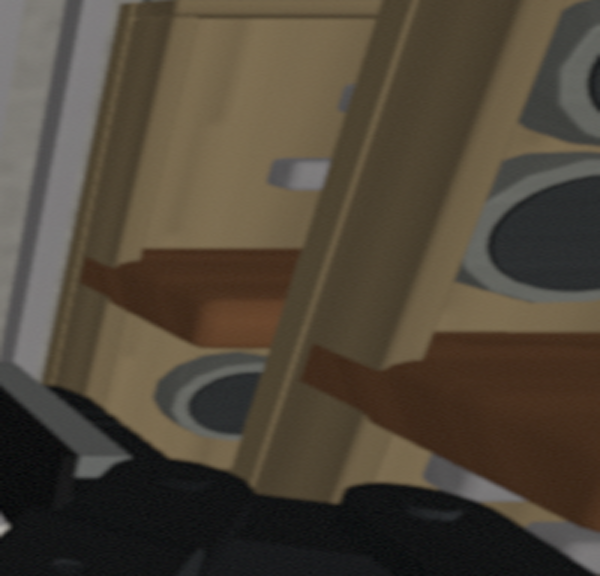

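Run:
```python
from h import *
M=np.load("pics/w15.npy");k=K["wrist"]
g=lambda x,y,z:onz(M,k,440+x/3,100+y/1.8,z)
print("mid bottom",g(380,8,.1085),g(237,465,.1085),"rim",g(518,8,.1325),g(335,495,.1325))
print("low bottom",g(120,10,.0285),g(47,380,.0285),"rim",g(168,10,.0525),g(85,390,.0525))
print("board ends: mid",g(305,370,.1325),"low",g(85,275,.0525))
```

```text
mid bottom [0.4917 0.1376 0.1085] [0.6067 0.1383 0.1085] rim [0.4931 0.137  0.1325] [0.5976 0.1373 0.1325]
low bottom [0.4876 0.1382 0.0285] [0.6246 0.1395 0.0285] rim [0.489  0.1365 0.0525] [0.6156 0.1376 0.0525]
board ends: mid [0.566  0.1273 0.1325] low [0.5724 0.1322 0.0525]
```

```bash
python3 -m crank '[[[-0.02,0,0],0,1],[[-0.04,0,0],0,1],[[-0.04,0,0],0,1],[[-0.01,-0.02,0],0,1],[[0,-0.04,0],-8.5,1],[[0,-0.04,0],-8.5,1],[[0,-0.04,0],-8.5,1],[[0,-0.04,0],-8.5,1],[[0,-0.04,0],-8.5,1],[[0,-0.03,0],-8.5,1]]' | egrep 't:|ee_pos|force' && python3 -m crank '[[[0,0,0],-8.5,1],[[0,0,0],-8.5,1],[[0,0,0],-8.5,1],[[0,0,0],-8.5,1],[[0,0,0],-5,1],[[0.02,0,-0.03],0,1],[[0.025,0,-0.04],0,1],[[0.025,0,-0.04],0,1],[[0.025,0,-0.04],0,1],[[0.02,0,-0.03],0,1]]'
```

```text
t: 22.5
ee_pos: [0.5752, -0.0716, 0.3821]
eef_rot: [[-0.781, 0.001, -0.625], [0.625, -0.0, -0.781], [-0.001, -1.0, -0.001]]
wrist_force: [0.7, 0.4, 0.2]
t: 23.5
ee_pos: [0.459, 0.1102, 0.3797]
eef_rot: [[-1.0, -0.0, -0.0], [0.0, -0.0, -1.0], [0.0, -1.0, 0.0]]
wrist_force: [-0.0, 0.3, 0.2]
finger_gap: 1.001
```

```bash
python3 -m crank '[[[0.009,0.01,-0.018],0,1],[[0,0.03,0],0,1],[[0,0.03,0],0,1],[[0,0.004,0],0,1],[[0,0,0],0,0],[[0,0,0],0,0],[[0,0,0],0,0],[[0,0,0],0,0],[[0,0,0],0,0]]' 60
```

```text
t: 24.4
ee_pos: [0.4517, 0.1274, 0.3066]
eef_rot: [[-1.0, 0.001, 0.0], [-0.0, 0.0, -1.0], [-0.001, -1.0, -0.0]]
wrist_force: [-1.9, -2.8, 8.2]
finger_gap: 0.172
```

```bash
python3 -m crank '[[[-0.01,0,0],0,0],[[-0.02,0,0],0,0],[[-0.02,0,0],0,0],[[-0.02,0,0],0,0],[[-0.02,0,0],0,0],[[-0.015,0,0],0,0],[[-0.01,0,0],0,0],[[-0.005,0,0],0,0],[[0,0,0],0,0]]' | egrep 't:|ee_pos|force'; for i in 1 2 3; do python3 -m crank '[[[-0.001,0,0],0,0],[[-0.001,0,0],0,0]]' | egrep 'ee_pos|force'; done
```

```text
t: 25.3
ee_pos: [0.5729, 0.1274, 0.3066]
eef_rot: [[-1.0, 0.002, 0.0], [-0.0, 0.0, -1.0], [-0.002, -1.0, -0.0]]
wrist_force: [2.0, -2.0, 8.1]
ee_pos: [0.574, 0.1274, 0.3066]
wrist_force: [-3.2, -1.8, 8.6]
ee_pos: [0.5752, 0.1274, 0.3066]
wrist_force: [-16.0, -0.5, 12.2]
ee_pos: [0.5754, 0.1274, 0.3066]
wrist_force: [-32.8, -2.3, 18.3]
```

At the stop (x = 0.575). Unload, release, lift clear and look.

```bash
python3 -m crank '[[[0.002,0,0],0,0],[[0.001,0,0],0,1],[[0,0,0],0,1],[[0,0,0],0,1],[[0,-0.02,0],0,1],[[0,-0.03,0],0,1],[[0,-0.03,0],0,1],[[0,0,0],0,1]]'; python3 -c "
from h import *
wcap('w16')"; python3 -m crank '[[[0.04,0,0],0,1],[[0.04,-0.01,0.02],0,1],[[0.04,-0.01,0.03],0,1],[[0.04,0,0.03],0,1],[[0.02,0,0.04],0,1],[[0,0,0.04],0,1],[[0,0,0.04],0,1],[[0,0,0.04],0,1],[[0,0,0.04],0,1],[[0,0,0],0,1]]' | egrep 't:|ee_pos|force'; python3 -c "
from h import *
from cell import eyes
for n in('scene','top'): cv2.imwrite('pics/%s16.png'%n,eyes.camera(n)['color'][:,:,::-1])"
```

```text
t: 26.7
ee_pos: [0.5753, 0.1277, 0.3895]
eef_rot: [[-1.0, 0.005, 0.0], [-0.0, 0.001, -1.0], [-0.005, -1.0, -0.001]]
wrist_force: [1.2, -0.5, 0.0]
finger_gap: 0.998
[0.5753 0.1277 0.3895] [ 0.2183  0.4679  0.6961  1.7937 -0.     -1.3528]
t: 27.75
ee_pos: [0.3948, -0.1556, 0.4043]
eef_rot: [[-1.0, -0.002, -0.004], [0.004, -0.0, -1.0], [0.002, -1.0, 0.0]]
wrist_force: [0.8, 0.1, 0.2]
```

View pics/w16.png

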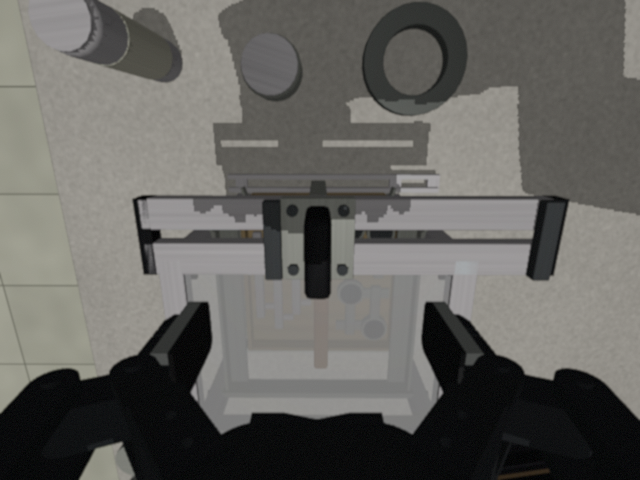

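View pics/scene16.png

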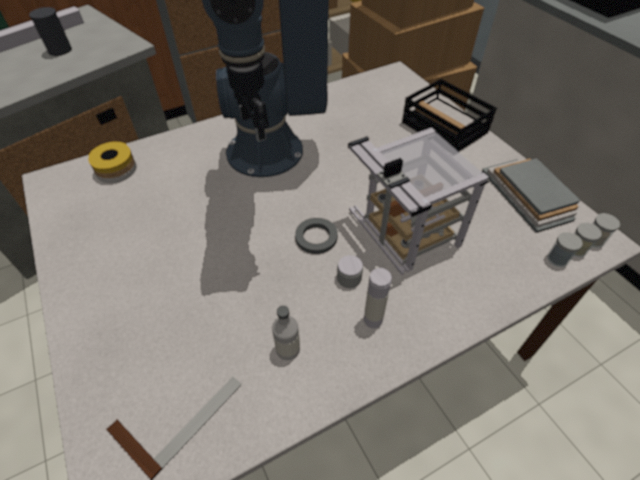

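View pics/top16.png

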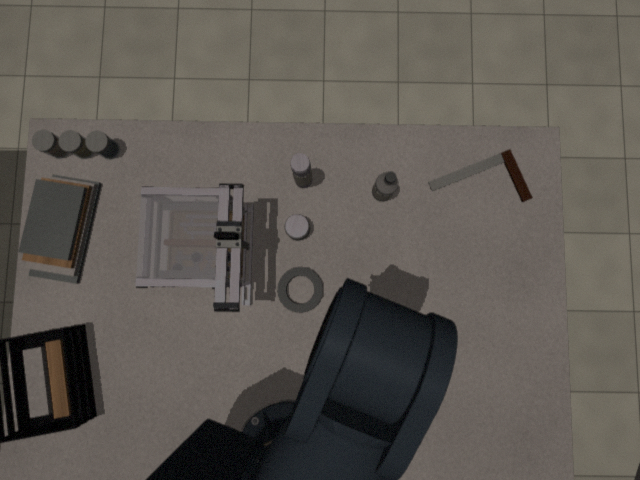

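Run:
```python
from h import *
a=cv2.imread('pics/scene16.png');cv2.imwrite('pics/z17.png',cv2.resize(a[175:265,360:460],None,fx=7,fy=6.5,interpolation=cv2.INTER_CUBIC))
```

```text
(no output)
```

View pics/z17.png

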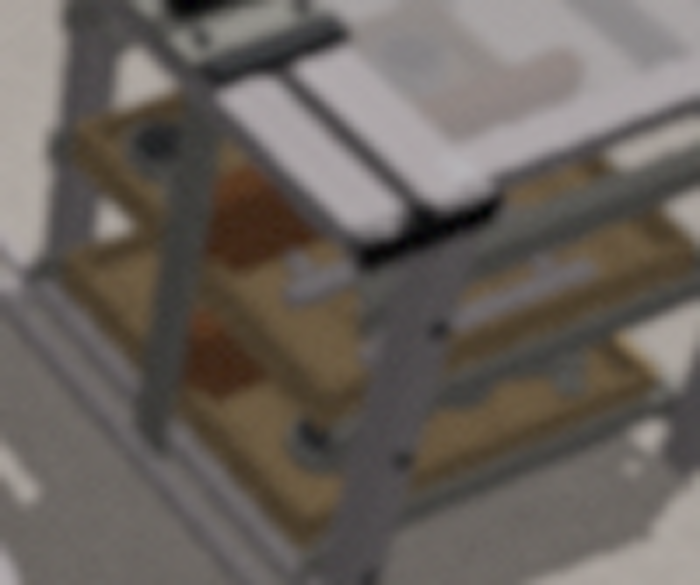

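The bar stands across both trays and neither tray has moved. The carriage is against the closed stop block and the bystanders are at the same pixels as at the start.

```bash
python3 -c "
from cell import r
print(r.hand_in()); print(r.state()['t'])"
```

```text
the job is handed in; nothing more can be done
None
the job is handed in; nothing more can be done
```

The rack is ready and the job was handed in at about 28 s, well inside the 72 s limit. No verdict was reported.

**What I did**
- **Lock open:** I slid the lock to its open stop; the force rose at x = 0.450, and the picture showed its plate touching the stop block.
- **Carrying the tray:** I gripped it by the near end of its board and carried it level. The wrist pictures showed no tilt.
- **Onto the middle runners:** I set it on the middle pair and slid it in until the gripper body touched the head track. That contact read about 25 N at the wrist, under the 40 N limit, and I backed off.
- **Last stretch:** An upright gripper cannot push the tray all the way home. I pushed the board's end with the linkage of the fully open gripper, then gave one short shove of about 0.5 m/s. The tray slid the last centimetre or so to the stop by itself.
- **Lock closed:** I slid the lock back until the force rose at the closed stop, x = 0.575, then released it and moved the arm clear.

**Last checks**
- **Tray position:** In the wrist view its near end is at y = 0.137–0.138 m, where a tray that is home should be. The stored tray measures 0.137–0.140 m in the same picture, so the two agree within about 1 mm. I did not feel the rear stop directly.
- **Lock and other things:** The bar stands across both trays. The four bystanders show no visible shift in the top view. The stored tray and both trays' contents look in place.
- **Disagreement:** The top camera read raised points on the rack 5 to 10 mm lower in y than the wrist camera. I relied on the wrist camera, and contact with the track and stops agreed with it within about 1 mm.

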